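# Pack the last sample vial and snap the transport case shut

## Robot

A 6-joint arm with a two-finger parallel gripper is mounted at the origin on the work surface. World frame = base frame: x ahead of the robot, y to its left, z up, the work surface at z = 0. Lengths are in m, angles in rad, forces in N, time in s.
With the tool pointing down it reaches from about 0.275 to 0.75 m from the base axis. Payload 10.2 kg.
Tool frame: the origin (TCP) lies midway between the tips of the shut fingers; the grasp point (between the pads) lies ctrl.tcp_to_grasp behind it (ctrl.tcp_to_grasp is the distance from the TCP to the grasp point, in m); z points along the fingers, y is the direction in which the jaws open and shut (so a half turn about z gives the same grasp; the last joint's range is limited). The gripper opens to 88 mm and grips with 3 to 60 N. Pads are 18 mm wide; open, the fingers measure 123 mm over their backs; the gripper's body (75 mm by 187 mm) begins 45 mm behind the grasp point.
Start: joints at [-1.407, 0.313, 1.498, -0, 1.331, -0.223], TCP at [0.198, -0.486, 0.239] pointing down, gripper open.
Joint ranges: [-2.94, 2.94], [-0.97, 2.17], [0.19, 2.56], [-1.23, 4.37], [0.02, 3.11], [-2.88, 2.88]. Speed limits (rad/s): [2.39, 2.39, 3.01, 3.14, 3.14, 3.14].

## Interface

Orientations are given as a unit quaternion [x, y, z, w].
In Python, from rig import ctrl gives the robot as it stands.
- The arm moves only by the tool apply_moves, never from a script. Its argument "deltas" is a list that holds one entry, the list of rows, each a list of 4 numbers: the shift along the tool's x, y, z in m, then the turn about the tool's z in rad. A call has exactly 5 rows; each row shifts and turns the commanded pose from where the row before left it, along the tool's axes as they then stand; what a row does not reach is not made up. A row lasts 1/8 s, in which the tool goes at most 62.5 mm and 10.7 degrees, less where a joint would pass 70% of its speed; a pose out of reach is approached as far as the arm can. A call is refused whole if a number of a shift passes 0.0625 or a number of a turn 0.188, either way. A call with a gripper value outside its range is refused whole. "claw" is the opening, from 0 (shut) to 1 (fully open), set as the call begins (left out, the last holds). The fingers move at their own pace and stop on an object; "newtons" is the grip in N (left out, the last holds). Time passes only in rows, so rows that do not move let the fingers close, or fill a call up. It gives the time, the measured TCP pose, the force and the opening at its end, in the units of the state.
- ctrl.sense(): the state, without advancing time (a new reading comes with each control period).
- ctrl.read_camera(name): name is "scene" or "top" or "wrist"; returns the picture (480x640x3 uint8, blue, green, red); there is no depth.
- ctrl.camera_params(name): a dict with "intrinsics" (3x3 intrinsics, pixels), "cam_to_world" (4x4, takes a point from camera to world coordinates). Camera axes: x right, y down, z forward; pixel columns grow to the right and rows downward; lengths in m; the calibration is good to about 2 mm. The wrist camera is an equidistant fisheye: a pixel r from the principal point sees the ray r / f radians off the axis. A picture is of the moment at which its call begins: read the wrist's pose just before it. camera_params takes no time and is no camera call; for the wrist camera it gives the pose at the moment of the call.
- ctrl.close_job(): hands the job in, once; it reports no verdict.
Trained networks look in the newest picture that a camera, given by its name, has taken for a name from the list of things; names that differ only in an ending like _2 or _b are one class to them, and where a whole thing is asked for, a point or a joint stands for the part that bears it (a point fixed in the world has none). Each returns a list of dicts, best first, with "confidence" (0 to 1); they miss things now and then, are a little off and sometimes report something else, mostly with a low value. They report only what shows in the picture. A call takes as long as a camera call.
- ctrl.look_for(camera, thing): "at" ([column, row] in pixels, amid what is visible of it).
The state is a dict: "t": time; "joints": joint angles; "dq": joint speeds; "tau": joint torques, N m; "ee_pos": TCP position; "orientation": TCP orientation; "ft_force": force on the tool from outside, world axes, zero at the start; "wrist_torque": the same for the moment, N m; "grip_width": finger opening in m.
Only numpy, scipy, OpenCV 4.12 (cv2) and the standard library are available. Lean on these libraries where they do the work, as an engineer would, in place of code of your own. Each camera call takes 0.05 s, during which the arm holds its last target.

## Task

Stand the loose sample vial in the empty well in the middle of the grey transport case, then swing the case's sprung lid over and press its free edge down past the spring catch until it clicks and stays fully shut by itself. Press gently (the lid cracks at about 25 N) and leave the bottle, tube rack and carton as they stand.

Things in the scene. Friction and masses are not known exactly. Their poses are not given: they have to be found in the camera images.
- vial_mid (a point): Centre (30 mm above its foot) of the loose white screw-cap sample vial with a grey cap, a cylinder 32 mm in diameter and 60 mm tall, about 60 g, standing upright on the bench beside the case (left or right). z is its upright axis.
- case: The grey transport case, fixed to the bench: 140 mm (x) by 240 mm (y), open on top, walls 5 mm thick, their top 74 mm above the bench. Origin under its centre. x points from the hinge side (nearer the robot) to the catch side, y along its length, z up. The catch housing stands out 34 mm beyond the far wall, 60 mm wide.
- well (a point): Centre of the floor of the empty round well, 36 mm in diameter and 18 mm deep, in the case's black insert, 12 mm from the case's centre along x; 8 mm above the bench. Axes as the case. When home, the vial's centre is 30 mm above this point. Two like vials, fixed, stand in the insert 75 mm to either side along y, their tops 60 mm above this point.
- hinge (a point): Middle of the lid's hinge line, 75 mm above the bench and 82 mm from the well's centre along -x of the case (on the case's outer near wall, 70 mm from its centre). Axes as the case; the hinge line runs along y.
- lid_edge (a point): Where to press: middle of the lid's free edge, on its ribbed thumb tab, outer (top) face, 150 mm from the hinge. The lid is a flat grey plate 6 mm thick, 248 mm wide with 14 mm side skirts, running 140 mm out from the hinge; the tab, 62 mm wide, runs on to 165 mm. Turns with the lid: x from hinge to free edge, z out of the outer face. Lid shut: 81 to 94 mm above the bench (seals differ).
- lid (a joint): Lid angle, rad: 1.65 just past upright at the start (outer face to the robot); shut and caught 0 to 0.09, as a hidden seal height sets the rigid stop. A hinge spring opens it (0.1 N m upright; 3 N at the edge near shut) unless held or caught. The catch is met 0.1 above the stop, resists up to 10 to 18 N at the edge, and clicks 2 to 3 mm before the stop; then the push drops sharply.
- bottle: Bystander: blue bottle, 52 mm in diameter, 125 mm tall, standing on the bench on the other side of the case from the vial. Origin at the centre of its foot.
- rack: Bystander: red tube rack, 85 x 125 x 40 mm, small tubes standing to 56 mm, at the far right. Origin under its centre.
- carton: Bystander: cardboard carton, 90 x 130 x 60 mm, at the far left. Origin under its centre.

How it is judged:
On the way, in this order (a step that is already met when the one before it is completed fails the run):
1. the vial stands down in the well, released (horizontal distance between vial_mid and well below 0.006 m and z of vial_mid in the frame of well below 0.034 m and angle between vial_mid's own z axis and vertical below 0.15 rad and contact force between vial and the fingers below 0.1 N), for 0.2 s.
2. the lid is shut and caught (value of joint lid below 0.11 rad), for 0.2 s.
At the end, for the whole second after the job is handed in: The lid stays shut by its catch with nothing holding it (angle below 0.11 rad, where it cannot stay uncaught), and the vial stands upright (within 0.15 rad) in the middle well, within 6 mm of its centre and 4 mm of its floor (value of joint lid below 0.11 rad and horizontal distance between vial_mid and well below 0.006 m and z of vial_mid in the frame of well below 0.034 m and angle between vial_mid's own z axis and vertical below 0.15 rad); the robot touches nothing.
It fails at once if the lid or case is pressed with more than 25 N (contact force between case and the arm above 25 N or contact force between case and the fingers above 25 N).
It fails at once if the bottle, rack or carton is shifted by more than 20 mm or tipped (distance of any of bottle, rack, carton from where it was at the start of the episode above 0.02 m or angle between bottle's own z axis and vertical above 0.3 rad).
It also fails if it takes over 70 s, if anything falls off the work surface, if the arm or the gripper's body presses on something with over 40 N, if the wrist force passes 120 N, or if a joint passes its speed limit or range.

## Working session

There is one attempt and no reset: what is moved stays moved. The work goes in short steps, Python scripts to look and compute and a tool call to move; the robot and the scene stay as the last step left them, time stands still between calls to the robot, and variables do not carry over. Pictures are saved under pics/ and viewed, and the job is handed in when it is done.

Besides the shell and the picture viewer there is one more tool, called after "Request:" as name(argument=value, ...), one argument or row to a line, values as JSON. apply_moves: Moves the arm, as the interface text tells. Its arguments: {"type":"object","properties":{"deltas":{"type":"array"},"claw":{"type":"number"},"newtons":{"type":"number"}},"required":["deltas"]}

```bash
mkdir -p pics; ls; cat > look.py <<'E'
from rig import ctrl
import cv2,sys,numpy as np
E
python3 - <<'E'
from rig import ctrl
import cv2
s=ctrl.sense(); print({k:(v if not hasattr(v,'__len__') else [round(float(x),4) for x in v]) for k,v in s.items()})
print(ctrl.tcp_to_grasp)
for n in ["scene","top","wrist"]:
    p=ctrl.camera_params(n); print(n,p)
    cv2.imwrite(f"pics/{n}0.png",ctrl.read_camera(n))
for n in ["scene","top"]:
    for th in ["vial_mid","case","well","hinge","lid_edge","bottle","rack","carton"]:
        print(n,th,ctrl.look_for(n,th)[:3])
E
```

```text
pics
{'t': 0.0, 'joints': [-1.4074, 0.3134, 1.4984, 0.0, 1.331, -0.2234], 'dq': [-0.0004, -0.0008, -0.0032, -0.0006, 0.0022, 0.0009], 'tau': [0.0003, -40.221, -25.227, 0.0695, 0.0352, -0.0001], 'ee_pos': [0.198, -0.486, 0.2382], 'orientation': [0.9814, 0.1922, 0.0, -0.0006], 'ft_force': [-0.1148, -0.0398, -0.8425], 'wrist_torque': [-0.0112, -0.0312, 0.0068], 'grip_width': 0.08802687560804594}
0.0187
scene {'intrinsics': array([[594.30709531,   0.        , 314.7231891 ],
       [  0.        , 594.30709531, 235.73362449],
       [  0.        ,   0.        ,   1.        ]]), 'cam_to_world': array([[ 0.76927997,  0.46562048, -0.4374996 ,  1.03971577],
       [ 0.63879846, -0.5476302 ,  0.54040512, -0.58119556],
       [ 0.01203569, -0.6951969 , -0.71871859,  0.87095244],
       [ 0.        ,  0.        ,  0.        ,  1.        ]])}
top {'intrinsics': array([[457.93084134,   0.        , 321.2227787 ],
       [  0.        , 457.93084134, 243.56558659],
       [  0.        ,   0.        ,   1.        ]]), 'cam_to_world': array([[ 0.01011271, -0.99452897,  0.10397049,  0.46347392],
       [
[... 1001 characters left out ...]
ene bottle [{'at': [365.8, 144.5], 'confidence': 0.79}]
scene rack [{'at': [217.8, 414.2], 'confidence': 0.7}]
scene carton [{'at': [448.5, 183.6], 'confidence': 0.94}]
top vial_mid [{'at': [441.6, 305.5], 'confidence': 0.4}]
top case [{'at': [324.9, 235.6], 'confidence': 0.59}]
top well [{'at': [322.0, 231.7], 'confidence': 0.77}]
top hinge [{'at': [324.3, 235.6], 'confidence': 0.97}, {'at': [470.9, 207.4], 'confidence': 0.23}]
top lid_edge [{'at': [320.9, 263.1], 'confidence': 0.74}]
top bottle [{'at': [172.6, 297.3], 'confidence': 0.86}, {'at': [471.2, 209.7], 'confidence': 0.31}]
top rack [{'at': [472.4, 209.1], 'confidence': 0.89}]
top carton [{'at': [162.6, 205.5], 'confidence': 0.68}]
```

View pics/scene0.png

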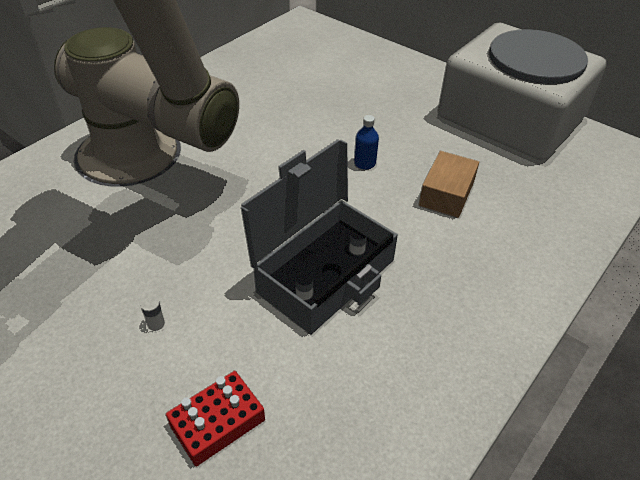

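View pics/top0.png

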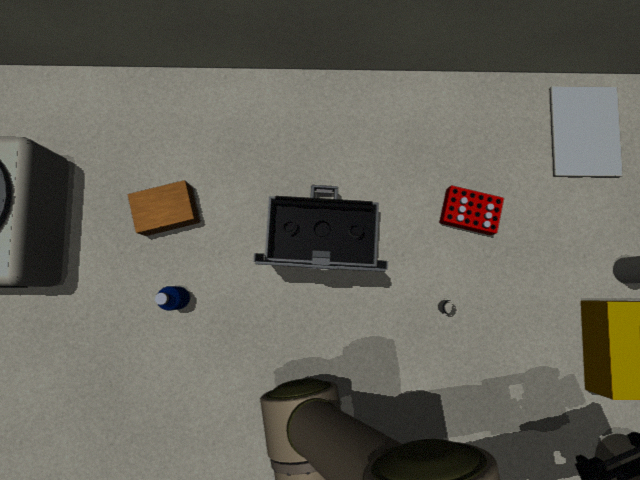

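View pics/wrist0.png

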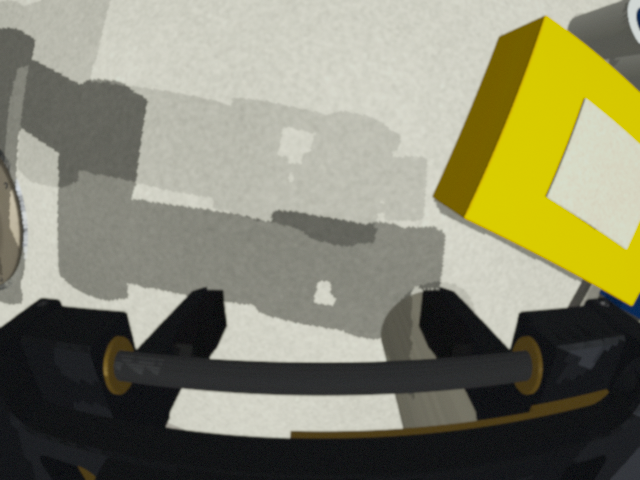

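The scene and top views show the case at the middle with its lid upright (top ≈ (323,230)). The vial is to the right at top ≈ (447,308) / scene ≈ (153,315), and the bottle is on the left. I'll zoom in and intersect rays with the known heights.

```bash
cat > h.py <<'E'
import numpy as np,cv2
def ray(p,uv):
    K=p['intrinsics'];T=p['cam_to_world']
    d=np.array([(uv[0]-K[0,2])/K[0,0],(uv[1]-K[1,2])/K[1,1],1.]);return T[:3,3],T[:3,:3]@d
def rayf(p,uv):
    K=p['intrinsics'];T=p['cam_to_world']
    v=np.array([(uv[0]-K[0,2]),(uv[1]-K[1,2])]);r=np.hypot(*v);a=r/K[0,0]
    d=np.array([*(v/max(r,1e-9)*np.sin(a)),np.cos(a)]);return T[:3,3],T[:3,:3]@d
def atz(p,uv,z,f=False):
    o,d=(rayf if f else ray)(p,uv);return o+d*(z-o[2])/d[2]
def proj(p,X,f=False):
    K=p['intrinsics'];T=p['cam_to_world'];c=T[:3,:3].T@(np.array(X)-T[:3,3])
    if f:
        r=np.hypot(c[0],c[1]);a=np.arctan2(r,c[2]);return K[0,2]+K[0,0]*a*c[0]/r,K[1,2]+K[0,0]*a*c[1]/r
    return K[0,2]+K[0,0]*c[0]/c[2],K[1,2]+K[1,1]*c[1]/c[2]
def tri(p1,u1,p2,u2):
    o1,d1=ray(p1,u1);o2,d2=ray(p2,u2)
    A=np.stack([d1,-d2],1);s=np.linalg.lstsq(A,o2-o1,rcond=None)[0]
    a=o1+s[0]*d1;b=o2+s[1]*d2;return (a+b)/2,np.linalg.norm(a-b)
E
python3 - <<'E'
import cv2
t=cv2.imread('pics/top0.png');s=cv2.imread('pics/scene0.png')
def crop(im,x,y,w,h,k,n): cv2.imwrite(n,cv2.resize(im[y:y+h,x:x+w],None,fx=k,fy=k,interpolation=cv2.INTER_CUBIC))
crop(t,250,175,140,100,5,'pics/t_case.png')
crop(t,425,290,40,30,16,'pics/t_vial.png')
crop(s,130,290,50,45,12,'pics/s_vial.png')
crop(s,235,135,170,205,3,'pics/s_case.png')
E
```

```text
(no output)
```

View pics/t_case.png

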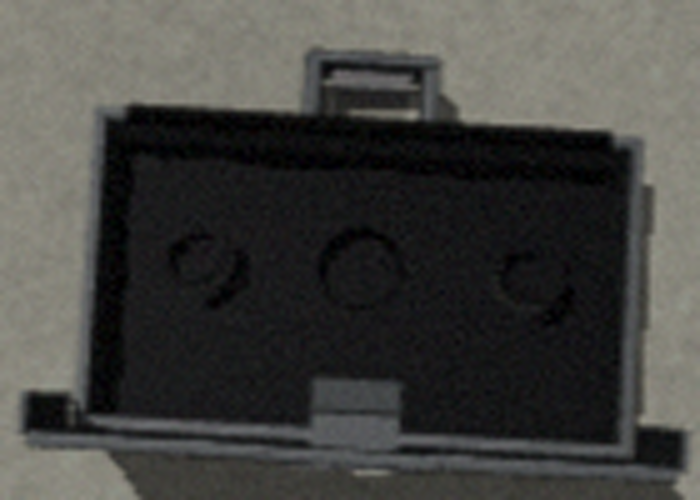

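View pics/t_vial.png

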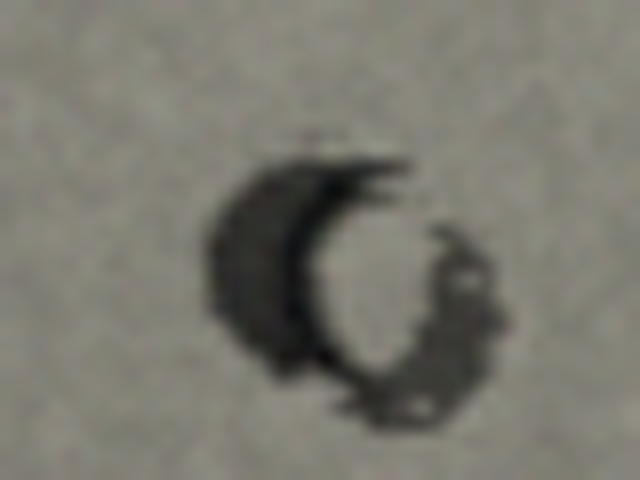

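View pics/s_vial.png

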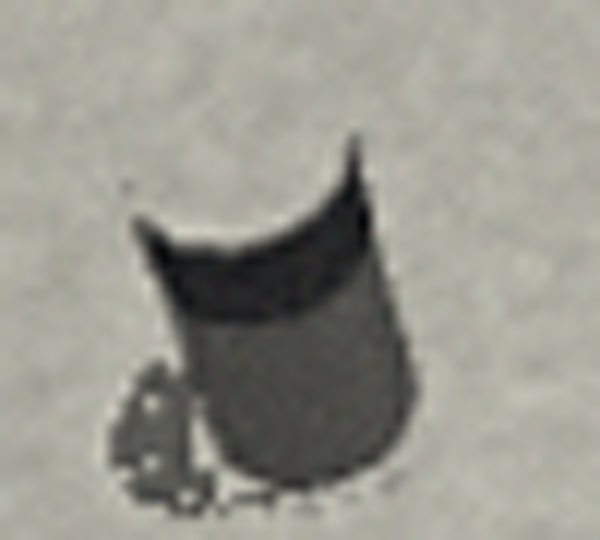

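View pics/s_case.png

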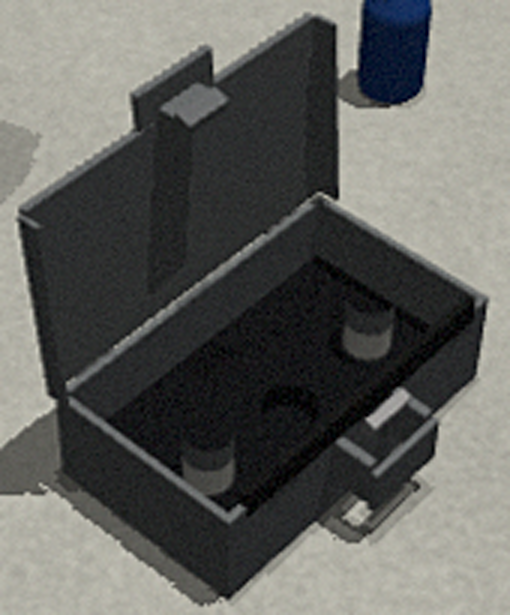

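```bash
cat > ov.py <<'E'
import numpy as np,cv2
from rig import ctrl
from h import *
def circ(c,z,r,n=60):
    a=np.linspace(0,2*np.pi,n);return np.stack([c[0]+r*np.cos(a),c[1]+r*np.sin(a),0*a+z],1)
def draw(name,img,curves,crop,k,out,f=False):
    p=ctrl.camera_params(name);x,y,w,h=crop
    im=cv2.resize(img[y:y+h,x:x+w],None,fx=k,fy=k,interpolation=cv2.INTER_CUBIC)
    for c,col in curves:
        q=np.array([proj(p,X,f) for X in c]);q=((q-[x,y]+.5)*k).astype(np.int32)
        cv2.polylines(im,[q],False,col,1,cv2.LINE_AA)
    cv2.imwrite(out,im)
def case_curves(cx,cy,yaw,lid=1.65):
    R=np.array([[np.cos(yaw),-np.sin(yaw),0],[np.sin(yaw),np.cos(yaw),0],[0,0,1]])
    W=lambda P:(R@np.array(P,float).T).T+[cx,cy,0]
    rect=lambda a,b,z:W([[-a,-b,z],[a,-b,z],[a,b,z],[-a,b,z],[-a,-b,z]])
    C=[(rect(.07,.12,.074),(0,255,0)),(rect(.07,.12,0),(0,120,0)),
       (W(circ((.012,0),.026,.018)),(0,255,255)),(W(circ((.012,0),.008,.018)),(0,120,255))]
    for s in(-.075,.075): C.append((W(circ((.012,s),.068,.016)),(255,255,0)))
    c,s=np.cos(lid),np.sin(lid)
    L=lambda r,y,t:[-.07+r*c-t*s,y,.075+r*s+t*c]
    C.append((W([L(0,-.124,.006),L(.14,-.124,.006),L(.14,.124,.006),L(0,.124,.006)]),(255,0,255)))
    C.append((W([L(.14,-.031,.006),L(.165,-.031,.006),L(.165,.031,.006),L(.14,.031,.006)]),(255,0,255)))
    C.append((W([L(0,-.124,0),L(.14,-.124,0),L(.14,.124,0),L(0,.124,0)]),(180,0,100)))
    C.append((W([[.07,-.03,.07],[.104,-.03,.07],[.104,.03,.07],[.07,.03,.07]]),(0,0,255)))
    return C
def vial_curves(x,y,z=0):
    return [(circ((x,y),z,.016),(0,0,255)),(circ((x,y),z+.06,.016),(0,255,0))]
E
python3 - <<'E'
from ov import *
T=ctrl.camera_params('top');S=ctrl.camera_params('scene')
print('vial foot top',atz(T,(444.9,306.9),0),'cap scene',atz(S,(150.4,304.6),.06))
# rim corners (z=.074) in top: near-left far-left far-right near-right
P=[(250+85/5,175+415/5),(250+98/5,175+108/5),(250+640/5,175+138/5),(250+632/5,175+455/5)]
q=[atz(T,u,.074) for u in P]
for a in q: print(a.round(4))
print('len',[np.linalg.norm(q[i]-q[(i+1)%4]).round(4) for i in range(4)], 'ctr',np.mean(q,0))
d=q[0]-q[3]; print('yaw',np.arctan2(-d[0],d[1]))
d=q[1]-q[2]; print('yaw',np.arctan2(-d[0],d[1]))
print('well',atz(T,(250+362/5,175+268/5),.026))
for u in [(235+67/3,135+395/3),(235+320/3,135+197/3),(235+487/3,135+298/3),(235+235/3,135+515/3)]: print('scene rim',atz(S,u,.074).round(4))
E
```

```text
vial foot top [ 0.4311134  -0.27840541  0.        ] cap scene [ 0.43726606 -0.27774887  0.06      ]
[0.5336 0.1231 0.074 ]
[0.6675 0.1205 0.074 ]
[ 0.6571 -0.1156  0.074 ]
[ 0.519  -0.1118  0.074 ]
len [np.float64(0.1339), np.float64(0.2363), np.float64(0.1382), np.float64(0.2353)] ctr [0.59430147 0.00406188 0.074     ]
yaw -0.06224638951175784
yaw -0.043748492105713355
well [0.60521539 0.0043409  0.026     ]
scene rim [ 0.5258 -0.1066  0.074 ]
scene rim [0.5335 0.1269 0.074 ]
scene rim [0.6702 0.1212 0.074 ]
scene rim [ 0.6583 -0.1105  0.074 ]
```

```bash
python3 - <<'E'
from ov import *
t=cv2.imread('pics/top0.png');s=cv2.imread('pics/scene0.png')
C=case_curves(.5955,.0055,-.05);V=vial_curves(.434,-.278)
draw('top',t,C,(250,170,140,110),5,'pics/o1.png')
draw('scene',s,C,(235,135,170,200),3,'pics/o2.png')
draw('top',t,V,(425,290,40,30),16,'pics/o3.png')
draw('scene',s,V,(130,290,50,45),12,'pics/o4.png')
a=cv2.imread('pics/o3.png');b=cv2.imread('pics/o4.png')
b=cv2.resize(b,None,fx=480/540,fy=480/540); c=np.hstack([a,b]);cv2.imwrite('pics/o34.png',cv2.resize(c,(800,int(c.shape[0]*800/c.shape[1]))))
E
```

```text
(no output)
```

View pics/o1.png

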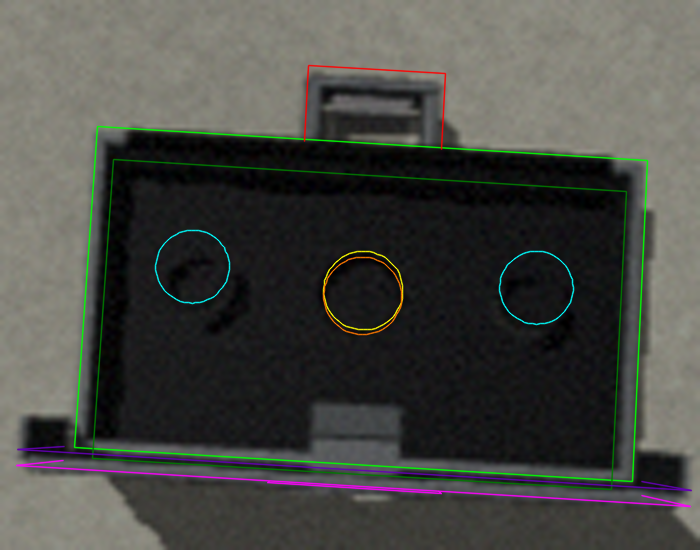

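View pics/o2.png

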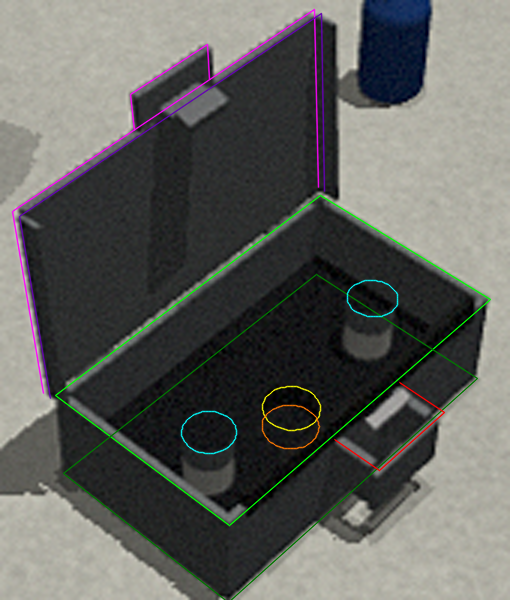

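View pics/o34.png

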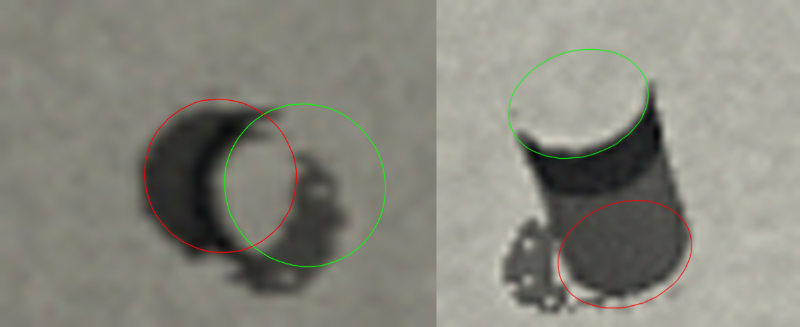

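```bash
cat > plan.py <<'E'
import numpy as np,sys
from rig import ctrl
from scipy.spatial.transform import Rotation as Rn
def pose():
    s=ctrl.sense();R=Rn.from_quat(s['orientation']).as_matrix()
    return np.array(s['ee_pos']),np.arctan2(R[1,0],R[0,0]),s,R
def plan(x,y,z,yaw,n,start=None):
    p,ps,s,R=pose()
    if start is not None: p,ps=np.array(start[:3]),start[3]
    print('from',p.round(4),round(ps,4),'t',round(s['t'],2),'tilt',R[:,2].round(4))
    d=(np.array([x,y,z])-p)/n;dy=(yaw-ps+np.pi)%(2*np.pi)-np.pi
    rows=[]
    for i in range(n):
        a=ps+dy*i/n
        rows.append([round(float(v),4) for v in (d[0]*np.cos(a)+d[1]*np.sin(a),d[0]*np.sin(a)-d[1]*np.cos(a),-d[2],-dy/n)])
    for i in range(0,n,5): print(rows[i:i+5])
if __name__=='__main__':
    a=list(map(float,sys.argv[1:6]));plan(*a[:4],int(a[4]))
E
python3 plan.py .432 -.278 .19 1.52 10
```

```text
from [ 0.1981 -0.4862  0.2387] 0.3868 t 0.95 tilt [ 0.  0. -1.]
[[0.0295, -0.0105, 0.0049, -0.1133], [0.0305, -0.0071, 0.0049, -0.1133], [0.0311, -0.0036, 0.0049, -0.1133], [0.0313, -0.0, 0.0049, -0.1133], [0.0311, 0.0035, 0.0049, -0.1133]]
[[0.0305, 0.007, 0.0049, -0.1133], [0.0295, 0.0104, 0.0049, -0.1133], [0.0282, 0.0137, 0.0049, -0.1133], [0.0264, 0.0168, 0.0049, -0.1133], [0.0244, 0.0197, 0.0049, -0.1133]]
```

Request:
apply_moves(
  deltas=[
    [[0.0295,-0.0105,0.005,-0.113],[0.0305,-0.007,0.005,-0.113],[0.031,-0.0035,0.005,-0.113],[0.0315,0,0.005,-0.113],[0.031,0.0035,0.005,-0.113]],
  ],
)

```text
t: 1.58
ee_pos: [0.3157, -0.3816, 0.2137]
orientation: [0.888, 0.46, 0.0, 0.0]
ft_force: [-0.0, -1.1, -0.8]
grip_width: 0.0883
```

Request:
apply_moves(
  deltas=[
    [[0.0305,0.007,0.005,-0.113],[0.0295,0.0105,0.005,-0.113],[0.028,0.0135,0.005,-0.113],[0.0265,0.017,0.005,-0.113],[0.0245,0.0195,0.005,-0.113]],
  ],
)

```text
t: 2.2
ee_pos: [0.4329, -0.2777, 0.1886]
orientation: [0.725, 0.689, 0.0, 0.0]
ft_force: [0.5, -0.0, -0.2]
grip_width: 0.0879
```

```bash
python3 - <<'E'
from ov import *
from plan import pose
p,ps,s,R=pose();print(p.round(4),ps,s['t'],s['joints'])
P=ctrl.camera_params('wrist');im=ctrl.read_camera('wrist');cv2.imwrite('pics/w1.png',im)
T=ctrl.read_camera('top');cv2.imwrite('pics/top1.png',T)
print(ctrl.look_for('wrist','vial_mid'))
draw('wrist',im,vial_curves(.433,-.278),(0,0,640,480),1,'pics/w1o.png',True)
E
```

```text
[ 0.4329 -0.2777  0.1886] 1.5205417240181298 2.2 [-7.98517923e-01  3.34345282e-01  1.60446083e+00 -7.19913256e-07
  1.20253698e+00 -7.48263077e-01]
[{'at': [323.0, 206.8], 'confidence': 0.8}]
```

View pics/w1o.png

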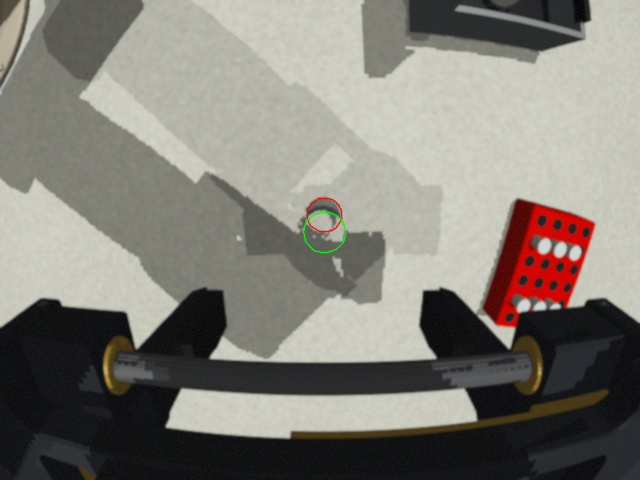

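```bash
python3 - <<'E'
from ov import *
im=cv2.imread('pics/w1.png')
draw('wrist',im,[],(283,175,80,60),10,'pics/w1z.png',True)
draw('wrist',im,vial_curves(.433,-.278),(283,175,80,60),10,'pics/w1zo.png',True)
E
```

```text
(no output)
```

View pics/w1zo.png

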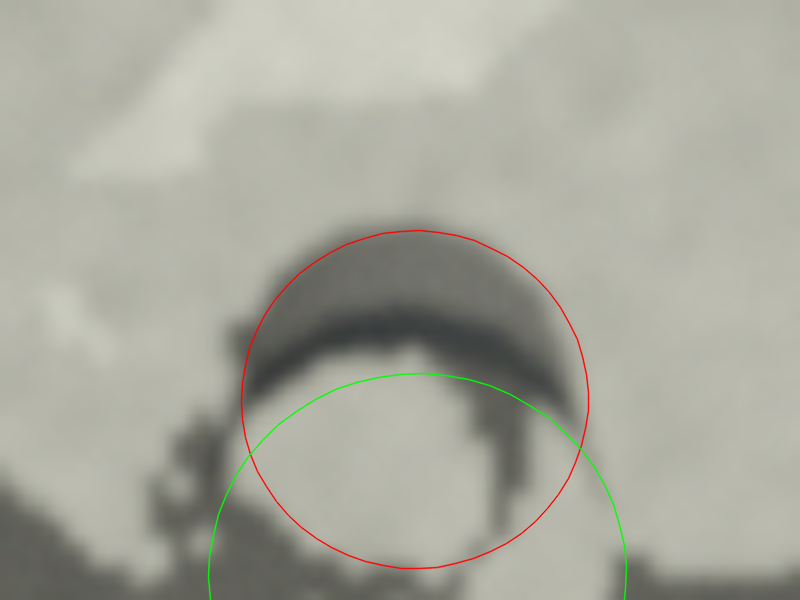

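Request:
apply_moves(
  deltas=[
    [[0.0007,-0.001,0.04,0],[0,0,0.045,0],[0,0,0.035,0],[0,0,0.025,0],[0,0,0.0175,0]],
  ],
)

```text
t: 2.98
ee_pos: [0.4302, -0.2784, 0.0253]
orientation: [0.727, 0.687, -0.0, -0.0]
ft_force: [0.2, -0.3, -0.3]
grip_width: 0.0879
```

Request:
apply_moves(
  deltas=[
    [[0,0,0,0],[0,0,0,0],[0,0,0,0],[0,0,0,0],[0,0,0,0]],
  ],
  claw=0.3,
  newtons=5,
)

```text
t: 3.6
ee_pos: [0.4312, -0.2777, 0.0265]
orientation: [0.726, 0.688, 0.0, 0.0]
ft_force: [0.6, 0.3, 0.1]
grip_width: 0.0399
```

Request:
apply_moves(
  deltas=[
    [[0,0,0,0],[0,0,0,0],[0,0,0,0],[0,0,0,0],[0,0,0,0]],
  ],
  claw=0.5,
)

```text
t: 4.22
ee_pos: [0.4311, -0.2777, 0.0262]
orientation: [0.726, 0.688, -0.0, -0.0]
ft_force: [-1.0, -0.7, -0.7]
grip_width: 0.0439
```

```bash
python3 - <<'E'
from ov import *
from plan import pose
p,ps,s,R=pose();print(p.round(4),ps,s['t'],s['grip_width'])
im=ctrl.read_camera('wrist');cv2.imwrite('pics/w2.png',im)
print(ctrl.look_for('wrist','vial_mid'))
E
```

```text
[ 0.4311 -0.2777  0.0262] 1.5168364643312469 4.225 0.0439101922156863
[{'at': [327.6, 289.4], 'confidence': 0.84}]
```

View pics/w2.png

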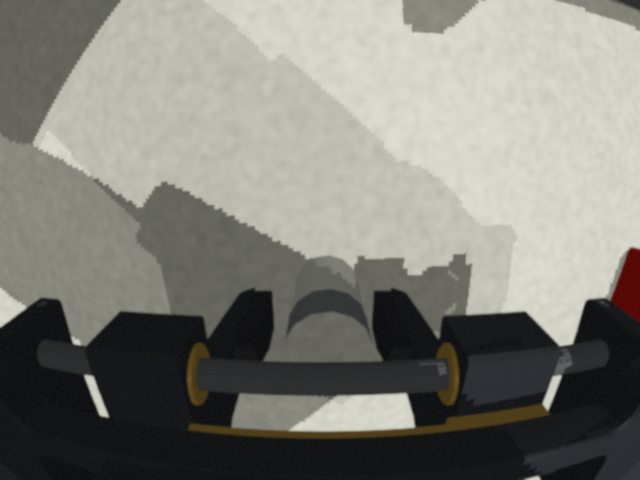

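Request:
apply_moves(
  deltas=[
    [[0,0,0,0],[0,0,0,0],[0,0,0,0],[0,0,0,0],[0,0,0,0]],
  ],
  claw=0.2,
  newtons=5,
)

```text
t: 4.95
ee_pos: [0.4312, -0.2777, 0.0262]
orientation: [0.726, 0.688, 0.0, 0.0]
ft_force: [1.0, 0.0, 0.6]
grip_width: 0.0316
```

Request:
apply_moves(
  deltas=[
    [[0,0,0,0],[0,0,0,0],[0,0,0,0],[0,0,0,0],[0,0,0,0]],
  ],
  claw=0.7,
)

```text
t: 5.58
ee_pos: [0.4311, -0.2777, 0.0262]
orientation: [0.726, 0.688, 0.0, -0.0]
ft_force: [0.5, 0.1, -0.6]
grip_width: 0.0616
```

```bash
python3 - <<'E'
from ov import *
im=ctrl.read_camera('wrist');cv2.imwrite('pics/w3.png',im)
print(ctrl.look_for('wrist','vial_mid'))
E
python3 plan.py .4311 -.2777 .0262 -.047 10
```

```text
[{'at': [322.3, 292.5], 'confidence': 0.67}]
from [ 0.4311 -0.2776  0.0262] 1.5168 t 5.67 tilt [-0.  0. -1.]
[[-0.0, 0.0, 0.0, 0.1564], [-0.0, 0.0, 0.0, 0.1564], [-0.0, 0.0, 0.0, 0.1564], [-0.0, 0.0, 0.0, 0.1564], [-0.0, 0.0, 0.0, 0.1564]]
[[-0.0, 0.0, 0.0, 0.1564], [-0.0, 0.0, 0.0, 0.1564], [-0.0, 0.0, 0.0, 0.1564], [-0.0, 0.0, 0.0, 0.1564], [0.0, 0.0, 0.0, 0.1564]]
```

View pics/w3.png

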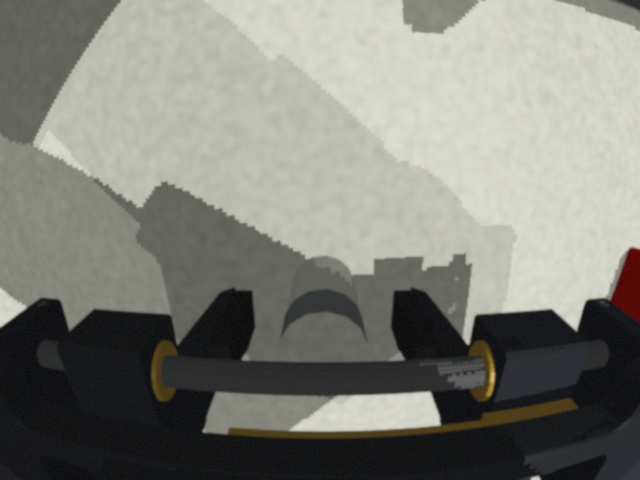

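Request:
apply_moves(
  deltas=[
    [[0,0,0,0.156],[0,0,0,0.156],[0,0,0,0.156],[0,0,0,0.156],[0,0,0,0.156]],
  ],
)

```text
t: 6.3
ee_pos: [0.4311, -0.2777, 0.0262]
orientation: [0.934, 0.358, -0.0, -0.0]
ft_force: [-0.4, -0.3, 0.0]
grip_width: 0.0617
```

Request:
apply_moves(
  deltas=[
    [[0,0,0,0.156],[0,0,0,0.156],[0,0,0,0.156],[0,0,0,0.156],[0,0,0,0.156]],
  ],
)

```text
t: 6.92
ee_pos: [0.4311, -0.2777, 0.0262]
orientation: [1.0, -0.024, 0.0, -0.0]
ft_force: [1.1, -0.4, -0.5]
grip_width: 0.0615
```

Request:
apply_moves(
  deltas=[
    [[0,0,0,0],[0,0,0,0],[0,0,0,0],[0,0,0,0],[0,0,0,0]],
  ],
  claw=0.2,
  newtons=8,
)

```text
t: 7.55
ee_pos: [0.4311, -0.2776, 0.0262]
orientation: [1.0, -0.021, 0.0, -0.0]
ft_force: [-0.3, 0.6, -0.2]
grip_width: 0.0321
```

```bash
python3 - <<'E'
from ov import *
from plan import pose
p,ps,s,R=pose();print(p.round(4),ps,s['t'],s['grip_width'],s['joints'])
im=ctrl.read_camera('wrist');cv2.imwrite('pics/w4.png',im)
draw('wrist',im,vial_curves(p[0],p[1]),(0,0,640,480),1,'pics/w4o.png',True)
E
```

```text
[ 0.4311 -0.2776  0.0262] -0.04279857433534835 7.55 0.03208994333748853 [-8.00957807e-01  5.62449760e-01  1.75461327e+00  6.17416224e-05
  8.24570763e-01  8.12595179e-01]
```

View pics/w4o.png

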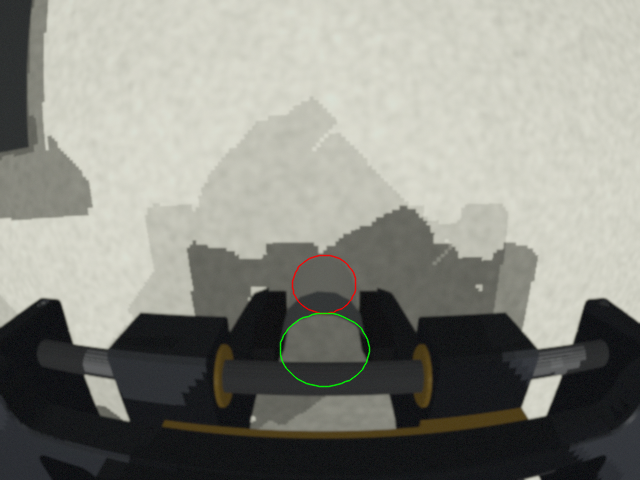

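Request:
apply_moves(
  deltas=[
    [[0,0,0,0],[0,0,-0.015,0],[0,0,-0.035,0],[0,0,-0.045,0],[0,0,-0.045,0]],
  ],
  newtons=15,
)

```text
t: 8.22
ee_pos: [0.431, -0.2776, 0.1687]
orientation: [1.0, -0.022, 0.0, 0.0]
ft_force: [0.9, 0.1, -0.2]
grip_width: 0.0314
```

```bash
python3 - <<'E'
from plan import *
from scipy.optimize import least_squares
p,ps,s,R=pose();print(p,ps,s['joints'],s['grip_width'])
D=[(.3134,1.4984,np.hypot(.198,.486),.2382),(.33435,1.60446,np.hypot(.4329,.2777),.1886),(.56245,1.75461,np.hypot(.4311,.2776),.0262),(s['joints'][1],s['joints'][2],np.hypot(p[0],p[1]),p[2])]
A=[];b=[]
for q2,q3,r,z in D:
    r=np.sqrt(r*r-.116**2)
    f=q2+q3
    # forearm: along L2 plus perpendicular offset e
    A.append([np.sin(q2),np.sin(f),1,0]);b.append(r)
    A.append([np.cos(q2),np.cos(f),0,1]);b.append(z)
x,res,_,_=np.linalg.lstsq(np.array(A),np.array(b),rcond=None);print(x,res)
q=s['joints'][0];print('lat',[np.hypot(*v)*np.sin(np.arctan2(v[1],v[0])-q1) for v,q1 in (((.198,-.486),-1.4074),((.4311,-.2776),-.80096),(p[:2],q))])
E
```

```text
[ 0.43097609 -0.27757159  0.16866749] -0.04321947707694433 [-8.01043313e-01  3.52284286e-01  1.63565937e+00 -7.59152319e-06
  1.15280764e+00  8.12975746e-01] 0.03139609509922056
[ 0.36821606  0.39429085  0.01328179 -0.01753555] [7.97151172e-06]
lat [np.float64(0.11630500708952003), np.float64(0.11632588359703248), np.float64(0.11629828026309777)]
```

```bash
python3 plan.py .607 -.19 .165 -.045 5; python3 - <<'E'
from plan import *
plan(.6065,.0045,.165,-.045,10,(.607,-.19,.165,-.045))
E
```

```text
from [ 0.431  -0.2776  0.1687] -0.0432 t 8.22 tilt [ 6.e-04 -6.e-04 -1.e+00]
[[0.0344, -0.019, 0.0007, 0.0004], [0.0344, -0.019, 0.0007, 0.0004], [0.0344, -0.019, 0.0007, 0.0004], [0.0344, -0.0191, 0.0007, 0.0004], [0.0344, -0.0191, 0.0007, 0.0004]]
from [ 0.607 -0.19   0.165] -0.045 t 8.22 tilt [ 6.e-04 -6.e-04 -1.e+00]
[[-0.0009, -0.0194, -0.0, -0.0], [-0.0009, -0.0194, -0.0, -0.0], [-0.0009, -0.0194, -0.0, -0.0], [-0.0009, -0.0194, -0.0, -0.0], [-0.0009, -0.0194, -0.0, -0.0]]
[[-0.0009, -0.0194, -0.0, -0.0], [-0.0009, -0.0194, -0.0, -0.0], [-0.0009, -0.0194, -0.0, -0.0], [-0.0009, -0.0194, -0.0, -0.0], [-0.0009, -0.0194, -0.0, -0.0]]
```

Request:
apply_moves(
  deltas=[
    [[0.0345,-0.019,0.0005,0],[0.0345,-0.019,0.0005,0],[0.0345,-0.019,0.0005,0],[0.0345,-0.019,0.0005,0],[0.0345,-0.019,0.0005,0]],
  ],
)

```text
t: 8.85
ee_pos: [0.6086, -0.1895, 0.1648]
orientation: [1.0, -0.022, 0.0, 0.0]
ft_force: [0.2, -1.4, -0.5]
grip_width: 0.0314
```

Request:
apply_moves(
  deltas=[
    [[-0.001,-0.0195,0,0],[-0.001,-0.0195,0,0],[-0.001,-0.0195,0,0],[-0.001,-0.0195,0,0],[-0.001,-0.0195,0,0]],
  ],
)

```text
t: 9.48
ee_pos: [0.6065, -0.0914, 0.164]
orientation: [1.0, -0.022, 0.0, 0.0]
ft_force: [0.5, 0.8, -0.6]
grip_width: 0.0314
```

```bash
python3 - <<'E'
from ov import *
from plan import pose
p,ps,s,R=pose();print(p.round(4),ps,s['t'],s['grip_width'],s['joints'])
im=ctrl.read_camera('wrist');cv2.imwrite('pics/w5.png',im)
draw('wrist',im,case_curves(.595,.0055,-.046),(0,0,640,480),1,'pics/w5o.png',True)
im=ctrl.read_camera('scene');cv2.imwrite('pics/s5.png',im)
E
```

```text
[ 0.6065 -0.0914  0.164 ] -0.04336672321436394 9.475 0.031369817129212635 [-3.40290124e-01  5.67797468e-01  1.31597173e+00  6.54286095e-06
  1.25765675e+00  1.27387091e+00]
```

View pics/w5o.png

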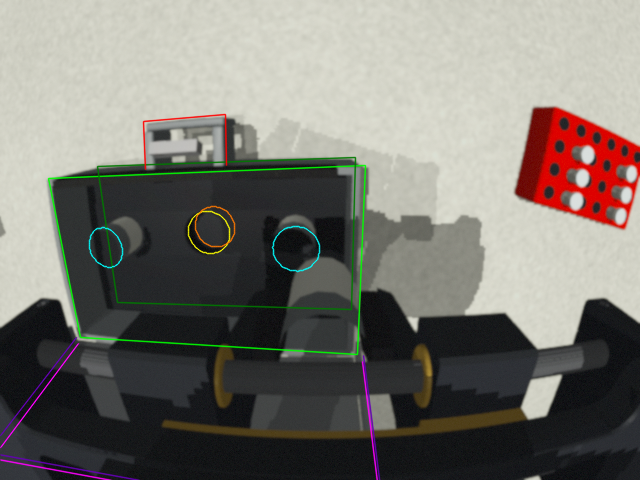

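View pics/s5.png

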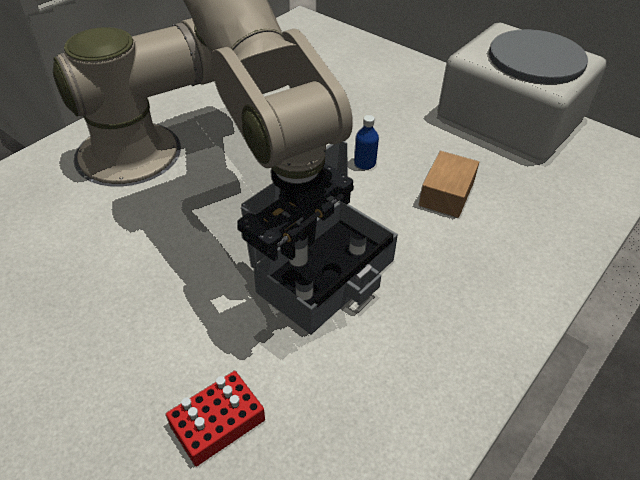

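```bash
python3 - <<'E'
from ov import *
S=ctrl.camera_params('scene')
for u in [(257,137),(336,118),(298,172)]:
    o,d=ray(S,u)
    for x in (.57,.6065): k=(x-o[0])/d[0];print(u,(o+k*d).round(3))
im=cv2.imread('pics/w5.png')
draw('wrist',im,case_curves(.595,.0055,-.046),(80,160,100,130) and (85,150,160,120),5,'pics/w5a.png',True)
draw('wrist',im,case_curves(.595,.0055,-.046),(225,150,160,120),5,'pics/w5b.png',True)
E
```

```text
(257, 137) [ 0.57  -0.128  0.389]
(257, 137) [ 0.606 -0.163  0.427]
(336, 118) [0.57  0.047 0.328]
(336, 118) [ 0.606 -0.002  0.37 ]
(298, 172) [ 0.57  -0.045  0.276]
(298, 172) [ 0.606 -0.087  0.322]
```

View pics/w5a.png

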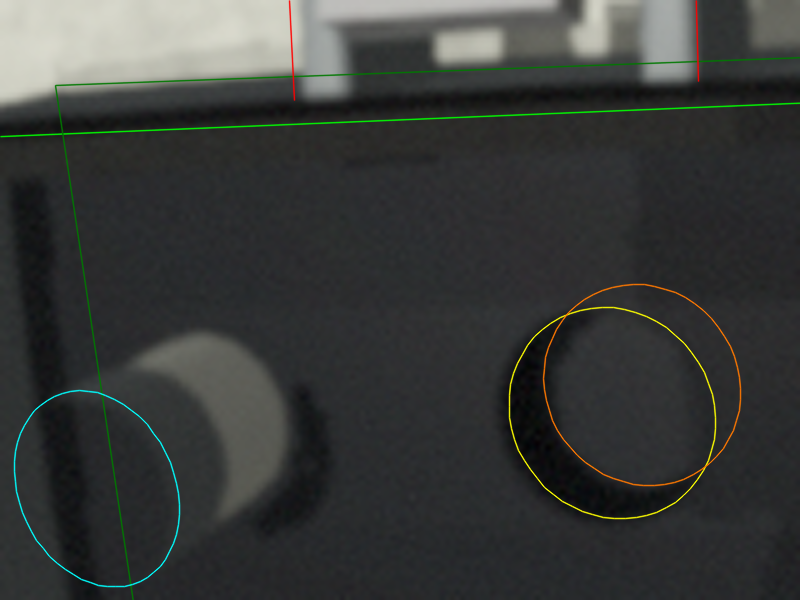

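View pics/w5b.png

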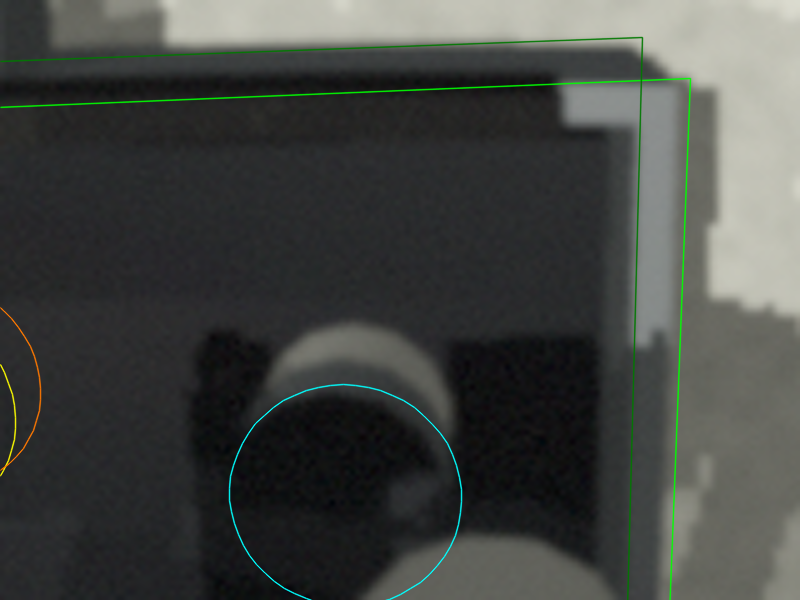

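```bash
python3 plan.py .607 .0065 .14 -.045 5
```

```text
from [ 0.6067 -0.0905  0.1639] -0.0412 t 9.57 tilt [ 0.e+00  3.e-04 -1.e+00]
[[-0.0007, -0.0194, 0.0048, 0.0008], [-0.0007, -0.0194, 0.0048, 0.0008], [-0.0008, -0.0194, 0.0048, 0.0008], [-0.0008, -0.0194, 0.0048, 0.0008], [-0.0008, -0.0194, 0.0048, 0.0008]]
```

Request:
apply_moves(
  deltas=[
    [[-0.0008,-0.0195,0.005,0.001],[-0.0008,-0.0195,0.005,0.001],[-0.0008,-0.0195,0.005,0.001],[-0.0008,-0.0195,0.005,0.001],[-0.0008,-0.019,0.004,0]],
  ],
)

```text
t: 10.2
ee_pos: [0.6071, 0.006, 0.1393]
orientation: [1.0, -0.024, -0.0, -0.0]
ft_force: [0.3, -0.2, 0.3]
grip_width: 0.0314
```

```bash
python3 - <<'E'
from ov import *
from plan import pose
im=ctrl.read_camera('wrist')
p,ps,s,R=pose();print(p.round(4),ps,s['t'],s['grip_width'])
im=ctrl.read_camera('wrist');cv2.imwrite('pics/w6.png',im)
draw('wrist',im,case_curves(.595,.007,-.046)+vial_curves(p[0],p[1],p[2]-.0262),(220,190,200,150),4,'pics/w6o.png',True)
im=ctrl.read_camera('scene');cv2.imwrite('pics/s6.png',im)
E
```

```text
[0.6068 0.008  0.1389] -0.04542768675307141 10.25 0.03175469056854489
```

View pics/w6o.png

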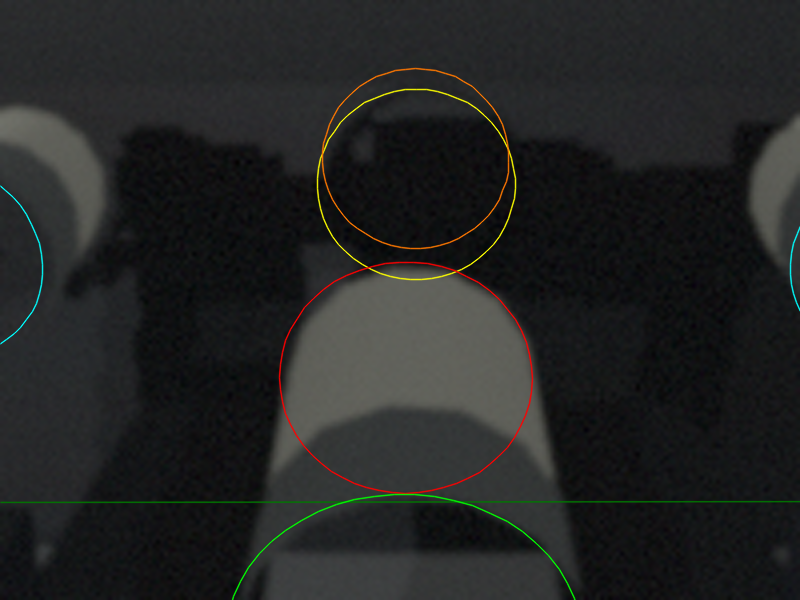

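View pics/s6.png

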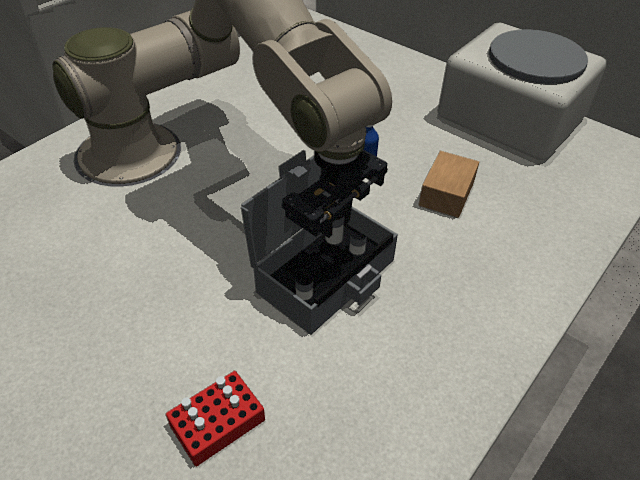

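Request:
apply_moves(
  deltas=[
    [[0,0,0.01,0],[0,0,0.005,0],[0,0,0.005,0],[0,0,0,0],[0,0,0,0]],
  ],
)

```text
t: 10.98
ee_pos: [0.6073, 0.0044, 0.1199]
orientation: [1.0, -0.024, 0.0, 0.0]
ft_force: [0.3, -0.7, -0.8]
grip_width: 0.0314
```

```bash
python3 - <<'E'
from ov import *
from plan import pose
p,ps,s,R=pose();print(p.round(4),ps,s['t'],s['grip_width'],s['ft_force'])
im=ctrl.read_camera('wrist');cv2.imwrite('pics/w7.png',im)
g=(255*np.clip(im/255.*2.5,0,1)**.6).astype(np.uint8)
draw('wrist',g,case_curves(.595,.007,-.046)+vial_curves(p[0],p[1],p[2]-.0262),(120,150,400,300),2,'pics/w7o.png',True)
draw('wrist',g,case_curves(.595,.007,-.046)[2:4],(280,180,80,70),8,'pics/w7p.png',True)
E
```

```text
[0.6073 0.0044 0.1199] -0.04732270306041525 10.975 0.0313930049996863 [ 0.33706529 -0.73050909 -0.79236881]
```

View pics/w7o.png

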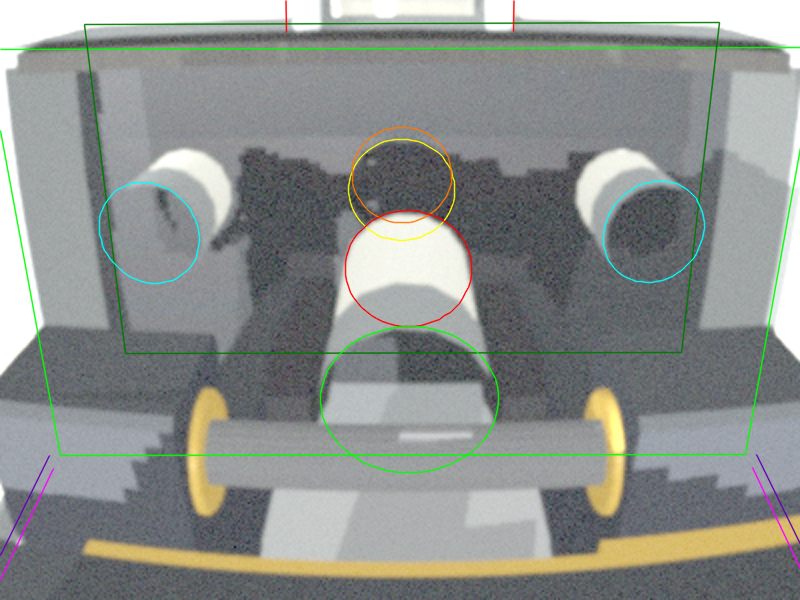

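View pics/w7p.png

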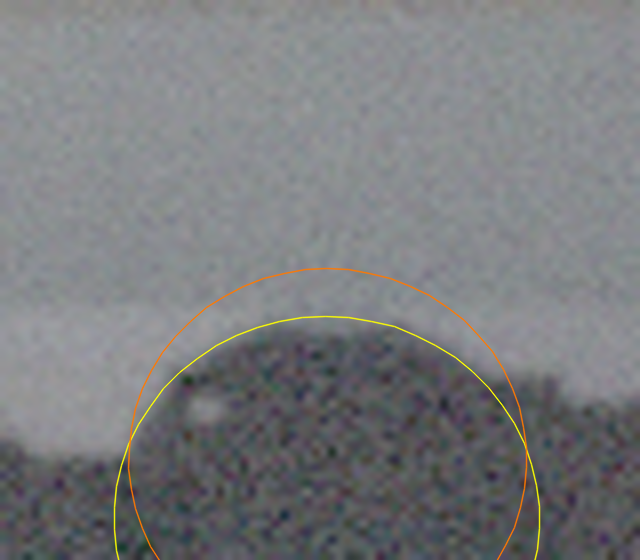

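```bash
cat > ov2.py <<'E'
from ov import *
def dense(c,n=20):
    c=np.array(c);return np.vstack([c[i]+(c[i+1]-c[i])*np.linspace(0,1,n)[:,None] for i in range(len(c)-1)])
def case2(cx,cy,yaw):
    R=np.array([[np.cos(yaw),-np.sin(yaw),0],[np.sin(yaw),np.cos(yaw),0],[0,0,1]])
    W=lambda P:(R@np.array(P,float).T).T+[cx,cy,0]
    rect=lambda a,b,z:W(dense([[-a,-b,z],[a,-b,z],[a,b,z],[-a,b,z],[-a,-b,z]]))
    C=[(rect(.07,.12,.074),(0,255,0)),(rect(.065,.115,.074),(0,200,0)),(rect(.065,.115,.026),(0,255,255)),(W(circ((.012,0),.026,.018)),(0,255,255)),(W(circ((.012,0),.008,.018)),(0,120,255))]
    for s in(-.075,.075): C+=[(W(circ((.012,s),.068,.016)),(255,255,0)),(W(circ((.012,s),.026,.016)),(255,0,255))]
    return C
E
python3 - <<'E'
from ov2 import *
import rig
P0=ctrl.camera_params('wrist')
im=cv2.imread('pics/w7.png');g=(255*np.clip(im/255.*2.5,0,1)**.6).astype(np.uint8)
draw('wrist',g,case2(.595,.007,-.046),(160,150,280,110),2.857,'pics/w7q.png',True) if 0 else None
draw('wrist',g,case2(.595,.007,-.046),(120,150,200,130),4,'pics/w7l.png',True)
draw('wrist',g,case2(.595,.007,-.046),(320,150,200,130),4,'pics/w7r.png',True)
E
```

```text
(no output)
```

View pics/w7l.png

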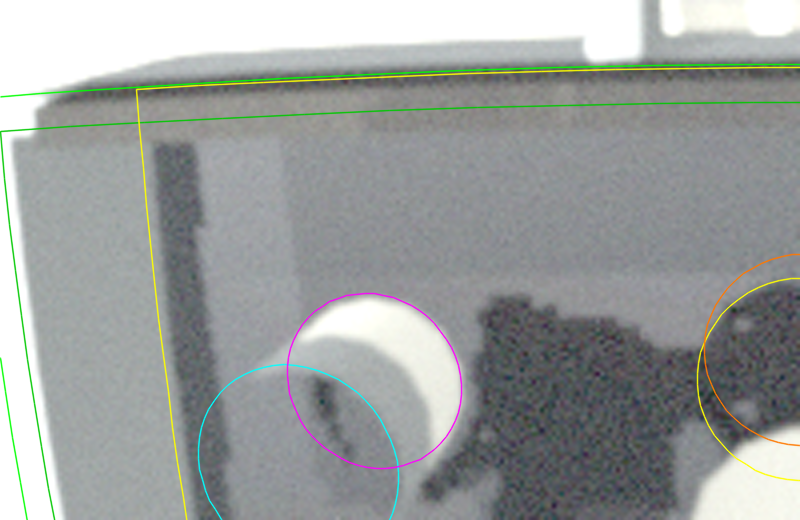

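View pics/w7r.png

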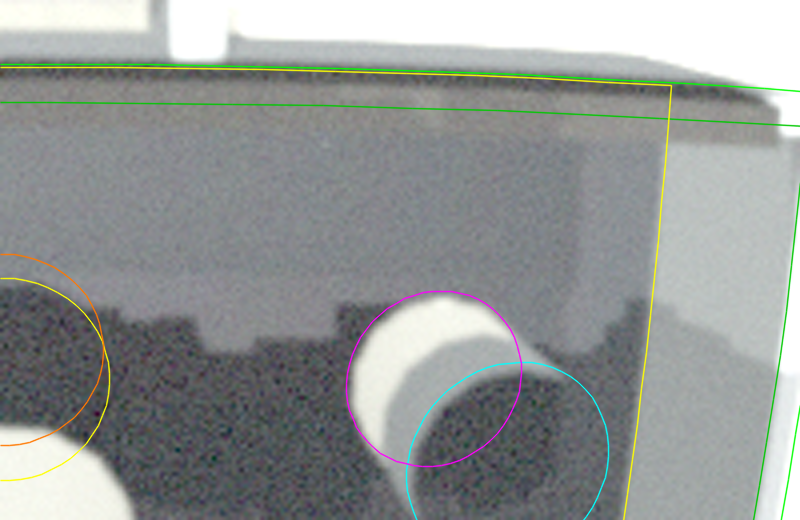

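Request:
apply_moves(
  deltas=[
    [[0,0,0,0],[0,0,0,0],[0,0,0,0],[0,0,0,0],[0,0,0,0]],
  ],
)

```text
t: 11.65
ee_pos: [0.6072, 0.0045, 0.1197]
orientation: [1.0, -0.024, 0.0, -0.0]
ft_force: [0.0, -0.7, -0.9]
grip_width: 0.0315
```

```bash
python3 plan.py .6065 .006 .08 -.047 5
```

```text
from [0.6072 0.0045 0.1197] -0.0472 t 11.65 tilt [ 1.e-04 -0.e+00 -1.e+00]
[[-0.0001, -0.0003, 0.0079, -0.0], [-0.0001, -0.0003, 0.0079, -0.0], [-0.0001, -0.0003, 0.0079, -0.0], [-0.0001, -0.0003, 0.0079, -0.0], [-0.0001, -0.0003, 0.0079, -0.0]]
```

Request:
apply_moves(
  deltas=[
    [[-0.0007,-0.0015,0.01,0],[0,0,0.015,0],[0,0,0.015,0],[0,0,0.01,0],[0,0,0,0]],
  ],
)

```text
t: 12.28
ee_pos: [0.6061, 0.0061, 0.0687]
orientation: [1.0, -0.024, -0.001, -0.0]
ft_force: [0.2, -0.4, 0.2]
grip_width: 0.0319
```

```bash
python3 - <<'E'
from ov2 import *
from plan import pose
p,ps,s,R=pose();print(p.round(4),ps,s['t'],s['grip_width'],s['ft_force'])
im=ctrl.read_camera('wrist');cv2.imwrite('pics/w8.png',im)
g=(255*np.clip(im/255.*2.5,0,1)**.6).astype(np.uint8)
draw('wrist',g,case2(.5945,.0065,-.046)+vial_curves(p[0],p[1],p[2]-.0262),(160,170,320,200),2.5,'pics/w8o.png',True)
E
```

```text
[0.6061 0.0061 0.0687] -0.04725035022909437 12.275 0.0318950852939691 [ 0.16844716 -0.39564743  0.16625375]
```

View pics/w8o.png

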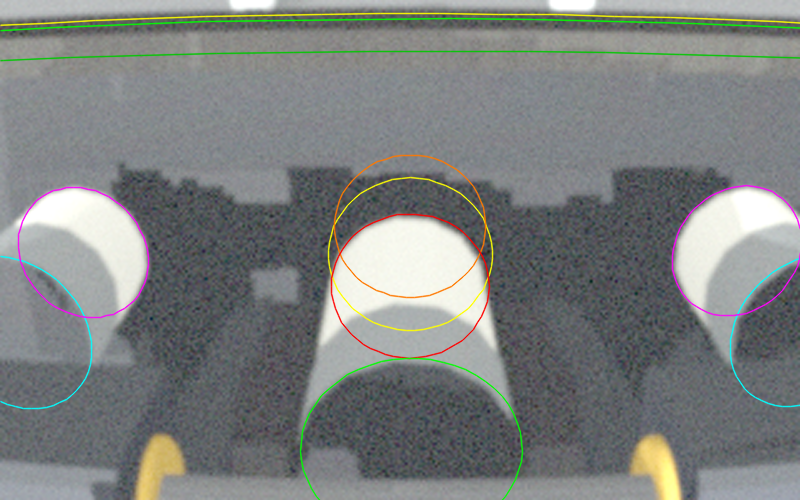

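Request:
apply_moves(
  deltas=[
    [[0.0003,0,0.004,0],[0,0,0.004,0],[0,0,0.004,0],[0,0,0.004,0],[0,0,0.003,0]],
  ],
)

```text
t: 12.95
ee_pos: [0.6068, 0.006, 0.0504]
orientation: [1.0, -0.024, -0.0, -0.0]
ft_force: [0.0, 0.3, -1.6]
grip_width: 0.0315
```

Request:
apply_moves(
  deltas=[
    [[0,0,0.002,0],[0,0,0.002,0],[0,0,0.002,0],[0,0,0.002,0],[0,0,0,0]],
  ],
)

```text
t: 13.58
ee_pos: [0.6068, 0.006, 0.0426]
orientation: [1.0, -0.024, -0.0, -0.0]
ft_force: [-0.7, 0.2, -0.7]
grip_width: 0.0316
```

Request:
apply_moves(
  deltas=[
    [[0,0,0.002,0],[0,0,0.002,0],[0,0,0.002,0],[0,0,0.002,0],[0,0,0,0]],
  ],
)

```text
t: 14.2
ee_pos: [0.6068, 0.006, 0.0345]
orientation: [1.0, -0.024, -0.0, -0.0]
ft_force: [0.2, 0.8, 0.3]
grip_width: 0.0315
```

Request:
apply_moves(
  deltas=[
    [[0,0,0,0],[0,0,0,0],[0,0,0,0],[0,0,0,0],[0,0,0,0]],
  ],
  claw=0.55,
)

```text
t: 14.82
ee_pos: [0.6068, 0.006, 0.0347]
orientation: [1.0, -0.024, 0.0, 0.0]
ft_force: [0.4, -0.6, 0.4]
grip_width: 0.0487
```

Request:
apply_moves(
  deltas=[
    [[0,0,-0.01,0],[0,0,-0.02,0],[0,0,-0.02,0],[0,0,-0.03,0],[0,0,-0.03,0]],
  ],
)

```text
t: 15.45
ee_pos: [0.6068, 0.006, 0.1464]
orientation: [1.0, -0.024, 0.0, 0.0]
ft_force: [-0.1, -0.3, -0.6]
grip_width: 0.0486
```

```bash
python3 - <<'E'
from ov2 import *
from plan import pose
p,ps,s,R=pose();print(p.round(4),ps,s['t'],s['grip_width'],s['ft_force'])
im=ctrl.read_camera('wrist');cv2.imwrite('pics/w9.png',im)
g=(255*np.clip(im/255.*2.5,0,1)**.6).astype(np.uint8)
draw('wrist',g,case2(.5945,.0065,-.046)+vial_curves(.6065,.006,.008),(160,120,320,200),2.5,'pics/w9o.png',True)
E
```

```text
[0.6068 0.006  0.1464] -0.047134599015539506 15.45 0.04858228760477785 [-0.07842877 -0.30670087 -0.61381839]
```

View pics/w9o.png

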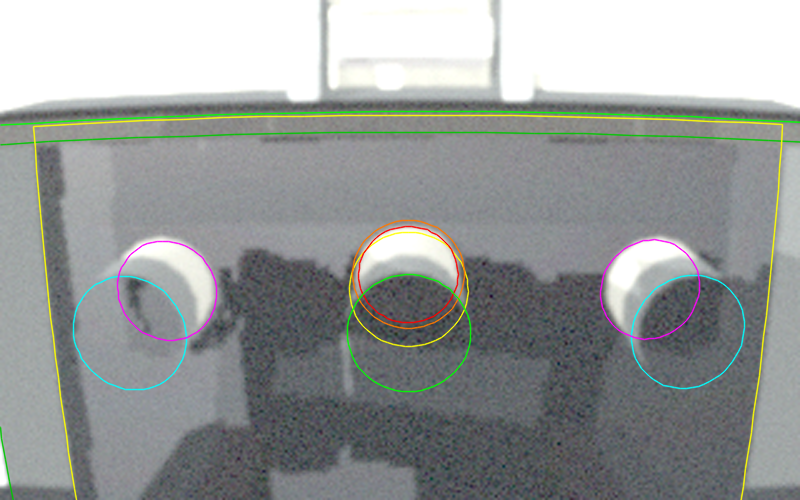

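The vial is seated in the well and looks the same as its fixed neighbours. Next I close the jaws and go up and over the lid to the robot side.

Request:
apply_moves(
  deltas=[
    [[0,0,-0.02,0],[0,0,-0.035,0],[0,0,-0.04,0],[0,0,-0.04,0],[0,0,-0.03,0]],
  ],
  claw=0,
)

```text
t: 16.12
ee_pos: [0.6068, 0.0061, 0.3119]
orientation: [1.0, -0.024, 0.001, 0.0]
ft_force: [-0.3, -0.6, -0.0]
grip_width: 0.0008
```

```bash
python3 plan.py .47 .012 .31 -.046 5;python3 - <<'E'
from ov2 import *
im=ctrl.read_camera('scene');cv2.imwrite('pics/s10.png',im)
E
```

```text
from [0.6068 0.0061 0.3119] -0.0472 t 16.12 tilt [ 2.e-03 -3.e-04 -1.e+00]
[[-0.0274, 0.0001, 0.0004, -0.0002], [-0.0274, 0.0001, 0.0004, -0.0002], [-0.0274, 0.0001, 0.0004, -0.0002], [-0.0274, 0.0001, 0.0004, -0.0002], [-0.0274, 0.0001, 0.0004, -0.0002]]
```

View pics/s10.png

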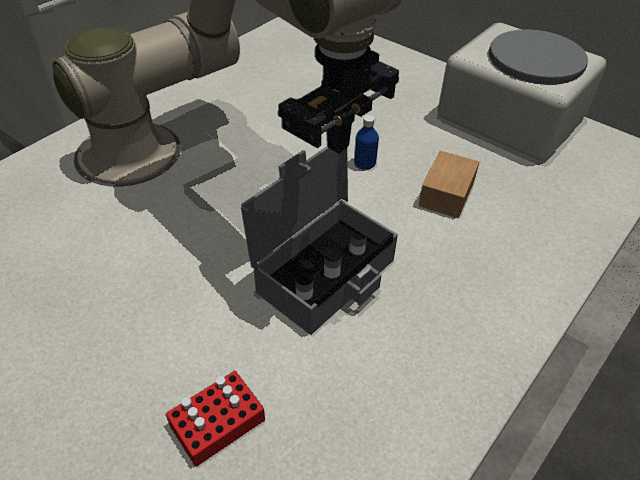

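The scene view shows three matching vials standing in the case at ≈ (305,285), (332,264) and (357,243), and the lid still upright. I'm moving behind the lid.

Request:
apply_moves(
  deltas=[
    [[-0.0275,0,0,0],[-0.0275,0,0,0],[-0.0275,0,0,0],[-0.0275,0,0,0],[-0.0275,0,0,0]],
  ],
)

```text
t: 16.8
ee_pos: [0.4684, 0.0126, 0.3094]
orientation: [1.0, -0.024, 0.0, 0.0]
ft_force: [-0.2, -0.5, 0.7]
grip_width: 0.0003
```

Request:
apply_moves(
  deltas=[
    [[0,0,0.02,0],[0,0,0.03,0],[0,0,0.03,0],[0,0,0.02,0],[0,0,0.01,0]],
  ],
)

```text
t: 17.42
ee_pos: [0.4691, 0.0126, 0.1988]
orientation: [1.0, -0.024, -0.001, -0.0]
ft_force: [-0.4, -0.6, 0.3]
grip_width: 0.0007
```

```bash
python3 - <<'E'
from ov2 import *
from plan import pose
p,ps,s,R=pose();print(p.round(4),ps,s['t'],s['grip_width'],s['ft_force'],s['joints'])
im=ctrl.read_camera('scene');cv2.imwrite('pics/s11.png',im)
im=ctrl.read_camera('wrist');cv2.imwrite('pics/w11.png',im)
E
```

```text
[0.4691 0.0126 0.1988] -0.047233849151749316 17.425 0.0006507447070505356 [-0.41809307 -0.59350766  0.29181696] [-2.23620187e-01  2.28470526e-01  1.71807148e+00 -2.59757451e-05
  1.19617194e+00  1.39441960e+00]
```

View pics/s11.png

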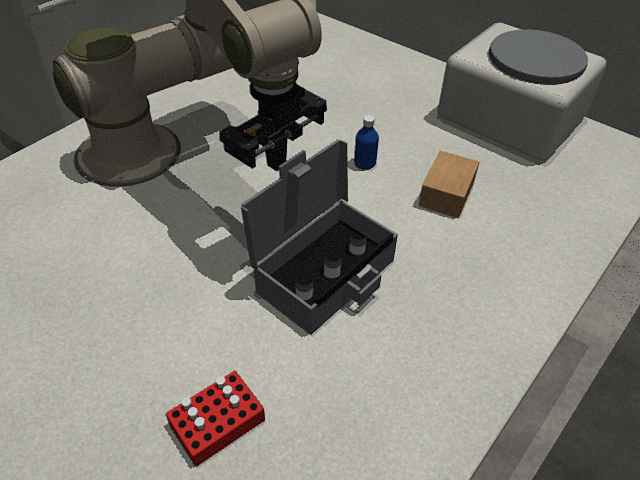

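View pics/w11.png

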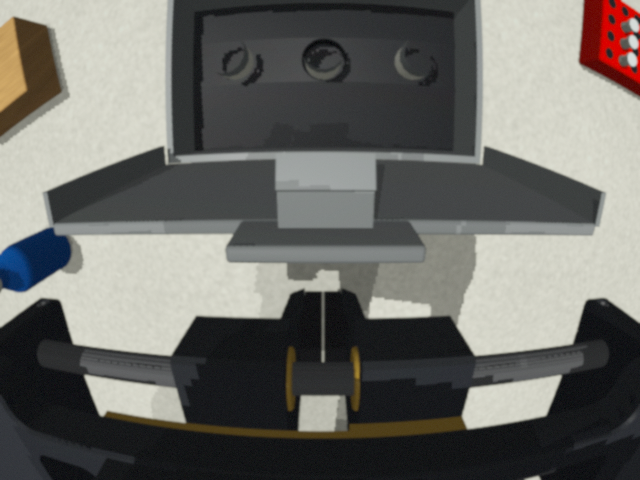

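```bash
cat > traj.py <<'E'
import numpy as np
def tip(th,r,H=np.array([.5246,.0097]),yaw=-.047,half=.009):
    u=r*np.cos(th)-.006*np.sin(th)-half; z=.075+r*np.sin(th)+.006*np.cos(th)
    return np.array([u,z])   # along case x from hinge, height
def rows(ths,rs,u0,z0):
    prev=np.array([u0,z0]);out=[]
    for t,r in zip(ths,rs):
        q=tip(t,r);d=q-prev;prev=q;out.append([round(float(d[0]),4),0,round(float(-d[1]),4),0])
    return out
E
python3 - <<'E'
from traj import *
from plan import pose
p,ps,s,R=pose()
x=np.array([np.cos(-.047),np.sin(-.047)]);u0=(p[:2]-[.5246,.0097])@x;z0=p[2];print(u0,z0)
th=np.array([1.62,1.54,1.46,1.38,1.30,1.22,1.14,1.06,.98,.90,.82,.74,.66,.58,.50,.43,.36,.30,.25,.21])
r=np.interp(th,[.2,1.6],[.153,.128])
for t,rr in zip(th,r): print(t,tip(t,rr).round(4))
R=rows(th,r,u0,z0)
for i in range(0,20,5): print(R[i:i+5])
E
```

```text
-0.055489069042248776 0.19915295248804157
1.62 [-0.0213  0.2025]
1.54 [-0.011   0.2042]
1.46 [-0.0005  0.2054]
1.38 [0.0101 0.2057]
1.3 [0.0209 0.2051]
1.22 [0.0317 0.2036]
1.14 [0.0424 0.2013]
1.06 [0.0531 0.198 ]
0.98 [0.0635 0.1938]
0.9 [0.0736 0.1888]
0.82 [0.0834 0.1829]
0.74 [0.0928 0.1761]
0.66 [0.1017 0.1685]
0.58 [0.11   0.1601]
0.5 [0.1177 0.151 ]
0.43 [0.1238 0.1425]
0.36 [0.1294 0.1335]
0.3 [0.1337 0.1254]
0.25 [0.1369 0.1184]
0.21 [0.1392 0.1127]
[[0.0342, 0, -0.0034, 0], [0.0103, 0, -0.0016, 0], [0.0105, 0, -0.0012, 0], [0.0107, 0, -0.0003, 0], [0.0108, 0, 0.0006, 0]]
[[0.0108, 0, 0.0015, 0], [0.0107, 0, 0.0024, 0], [0.0106, 0, 0.0033, 0], [0.0104, 0, 0.0042, 0], [0.0102, 0, 0.0051, 0]]
[[0.0098, 0, 0.0059, 0], [0.0094, 0, 0.0068, 0], [0.0089, 0, 0.0076, 0], [0.0083, 0, 0.0084, 0], [0.0077, 0, 0.0091, 0]]
[[0.0061, 0, 0.0085, 0], [0.0056, 0, 0.009, 0], [0.0043, 0, 0.0081, 0], [0.0032, 0, 0.007, 0], [0.0023, 0, 0.0057, 0]]
```

Request:
apply_moves(
  deltas=[
    [[0.009,0,-0.001,0],[0.008,0,-0.001,0],[0.007,0,-0.001,0],[0.005,0,0,0],[0.005,0,0,0]],
  ],
)

```text
t: 18.15
ee_pos: [0.5037, 0.0109, 0.2028]
orientation: [1.0, -0.024, -0.0, 0.0]
ft_force: [-0.3, 0.5, 1.2]
grip_width: 0.0004
```

Request:
apply_moves(
  deltas=[
    [[0.008,0,-0.001,0],[0.008,0,-0.001,0],[0.008,0,-0.001,0],[0.009,0,0,0],[0.009,0,0,0]],
  ],
)

```text
t: 18.77
ee_pos: [0.546, 0.0089, 0.2056]
orientation: [1.0, -0.024, -0.0, -0.0]
ft_force: [-2.7, -0.1, -1.1]
grip_width: 0.0008
```

```bash
cat > st.py <<'E'
from plan import *
p,ps,s,R=pose()
x=np.array([np.cos(-.047),np.sin(-.047)]);d=p[:2]-[.5246,.0097]
print('u',(d@x).round(4),'v',(d@np.array([-x[1],x[0]])).round(4),'z',p[2].round(4),'yaw',round(ps,4),'t',s['t'],'F',np.round(s['ft_force'],1))
E
python3 st.py;python3 - <<'E'
from ov2 import *
im=ctrl.read_camera('scene');cv2.imwrite('pics/s12.png',im)
E
```

```text
u 0.0214 v 0.0002 z 0.2056 yaw -0.0473 t 18.775 F [-2.7 -0.1 -1.1]
```

View pics/s12.png

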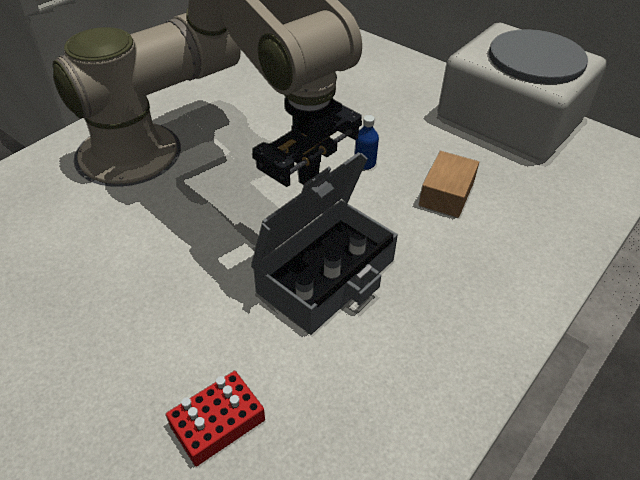

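Request:
apply_moves(
  deltas=[
    [[0.0108,0,0.0015,0],[0.0107,0,0.0025,0],[0.0106,0,0.0033,0],[0.0104,0,0.0042,0],[0.0102,0,0.0051,0]],
  ],
)

```text
t: 19.45
ee_pos: [0.5988, 0.0064, 0.1888]
orientation: [1.0, -0.024, -0.0, 0.0]
ft_force: [-2.3, 0.4, 0.1]
grip_width: 0.0005
```

Request:
apply_moves(
  deltas=[
    [[0.0098,0,0.0059,0],[0.0094,0,0.0068,0],[0.0089,0,0.0076,0],[0.0083,0,0.0084,0],[0.0077,0,0.0091,0]],
  ],
)

```text
t: 20.08
ee_pos: [0.6426, 0.0043, 0.1507]
orientation: [1.0, -0.024, 0.0, 0.0]
ft_force: [-3.3, -0.3, 1.2]
grip_width: 0.0002
```

```bash
python3 st.py;python3 - <<'E'
from ov2 import *
im=ctrl.read_camera('scene');cv2.imwrite('pics/s13.png',im)
E
```

```text
u 0.1181 v 0.0002 z 0.1507 yaw -0.0472 t 20.075 F [-3.3 -0.3  1.2]
```

View pics/s13.png

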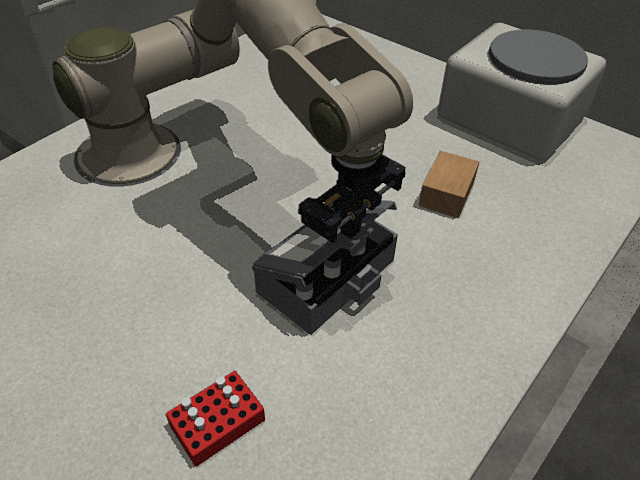

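Request:
apply_moves(
  deltas=[
    [[0.0061,0,0.0085,0],[0.0056,0,0.009,0],[0.0043,0,0.008,0],[0.0032,0,0.007,0],[0.0023,0,0.0055,0]],
  ],
)

```text
t: 20.75
ee_pos: [0.6637, 0.0033, 0.1129]
orientation: [1.0, -0.024, -0.0, -0.0]
ft_force: [-3.4, 0.5, 1.7]
grip_width: 0.0003
```

```bash
python3 st.py;python3 - <<'E'
from traj import *
for t in [.21,.19,.17,.15,.13,.1,.05,0]: print(t,tip(t,.154).round(4))
from ov2 import *
im=ctrl.read_camera('scene');cv2.imwrite('pics/s14.png',im[100:360,200:480])
E
```

```text
u 0.1393 v 0.0002 z 0.1129 yaw -0.0472 t 20.75 F [-3.4  0.5  1.7]
0.21 [0.1404 0.113 ]
0.19 [0.1411 0.11  ]
0.17 [0.1418 0.107 ]
0.15 [0.1424 0.1039]
0.13 [0.1429 0.1009]
0.1 [0.1436 0.0963]
0.05 [0.1445 0.0887]
0 [0.145 0.081]
```

View pics/s14.png

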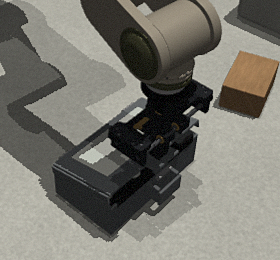

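Request:
apply_moves(
  deltas=[
    [[0.0003,0,0.001,0],[0.0003,0,0.001,0],[0.0003,0,0.001,0],[0.0002,0,0.001,0],[0.0002,0,0.001,0]],
  ],
)

```text
t: 21.42
ee_pos: [0.6649, 0.0033, 0.1083]
orientation: [1.0, -0.024, 0.0, 0.0]
ft_force: [-2.8, 0.6, 2.7]
grip_width: 0.0004
```

Request:
apply_moves(
  deltas=[
    [[0.0002,0,0.0005,0],[0.0002,0,0.0005,0],[0.0002,0,0.0005,0],[0.0002,0,0.0005,0],[0.0002,0,0.0005,0]],
  ],
)

```text
t: 22.05
ee_pos: [0.6654, 0.0033, 0.1065]
orientation: [1.0, -0.024, -0.001, 0.0]
ft_force: [-8.6, -0.1, 8.9]
grip_width: 0.0005
```

Request:
apply_moves(
  deltas=[
    [[-0.0005,0,0,0],[-0.0003,0,0.0003,0],[0,0,0.0003,0],[0,0,0.0003,0],[0,0,0,0]],
  ],
)

```text
t: 22.68
ee_pos: [0.6654, 0.0032, 0.1061]
orientation: [1.0, -0.024, 0.001, 0.0]
ft_force: [-4.7, 0.5, 9.0]
grip_width: 0.0007
```

Request:
apply_moves(
  deltas=[
    [[-0.0003,0,0.0004,0],[0,0,0.0004,0],[0,0,0.0004,0],[0,0,0.0004,0],[0,0,0,0]],
  ],
)

```text
t: 23.3
ee_pos: [0.6656, 0.0032, 0.105]
orientation: [1.0, -0.024, 0.002, 0.0]
ft_force: [-3.1, 0.4, 9.4]
grip_width: 0.0005
```

Request:
apply_moves(
  deltas=[
    [[0,0,0.0004,0],[0,0,0.0004,0],[0,0,0.0004,0],[0,0,0.0004,0],[0,0,0.0002,0]],
  ],
)

```text
t: 23.92
ee_pos: [0.6659, 0.0032, 0.1033]
orientation: [1.0, -0.024, 0.002, 0.0]
ft_force: [-1.7, 0.7, 11.3]
grip_width: 0.0004
```

Request:
apply_moves(
  deltas=[
    [[0,0,0.0004,0],[0,0,0.0004,0],[0,0,0.0004,0],[0,0,0.0004,0],[0,0,0.0002,0]],
  ],
)

```text
t: 24.55
ee_pos: [0.6661, 0.0032, 0.1017]
orientation: [1.0, -0.024, 0.002, 0.0]
ft_force: [-1.3, 0.6, 10.9]
grip_width: 0.0002
```

Request:
apply_moves(
  deltas=[
    [[0,0,0.0004,0],[0,0,0.0004,0],[0,0,0.0004,0],[0,0,0.0004,0],[0,0,0.0002,0]],
  ],
)

```text
t: 25.18
ee_pos: [0.6663, 0.0032, 0.1002]
orientation: [1.0, -0.024, 0.003, 0.0]
ft_force: [-2.1, 0.8, 12.9]
grip_width: 0.0004
```

Request:
apply_moves(
  deltas=[
    [[0,0,0.0004,0],[0,0,0.0004,0],[0,0,0.0004,0],[0,0,0.0004,0],[0,0,0.0002,0]],
  ],
)

```text
t: 25.8
ee_pos: [0.6665, 0.0032, 0.0987]
orientation: [1.0, -0.024, 0.003, 0.0]
ft_force: [-1.1, 1.9, 12.8]
grip_width: 0.0007
```

Request:
apply_moves(
  deltas=[
    [[0,0,0.0004,0],[0,0,0.0004,0],[0,0,0.0004,0],[0,0,0.0002,0],[0,0,0,0]],
  ],
)

```text
t: 26.42
ee_pos: [0.6667, 0.0031, 0.0975]
orientation: [1.0, -0.024, 0.003, 0.0]
ft_force: [0.4, 0.5, 13.3]
grip_width: -0.0
```

Request:
apply_moves(
  deltas=[
    [[0,0,0.0004,0],[0,0,0.0004,0],[0,0,0.0004,0],[0,0,0.0002,0],[0,0,0,0]],
  ],
)

```text
t: 27.05
ee_pos: [0.6669, 0.0031, 0.0964]
orientation: [1.0, -0.024, 0.004, 0.0]
ft_force: [-1.0, 1.8, 14.5]
grip_width: 0.0006
```

Request:
apply_moves(
  deltas=[
    [[0,0,0.0004,0],[0,0,0.0003,0],[0,0,0.0003,0],[0,0,0.0002,0],[0,0,0,0]],
  ],
)

```text
t: 27.68
ee_pos: [0.667, 0.0031, 0.0954]
orientation: [1.0, -0.024, 0.004, 0.0]
ft_force: [-0.8, 1.1, 15.1]
grip_width: 0.0006
```

Request:
apply_moves(
  deltas=[
    [[0,0,0.0004,0],[0,0,0.0003,0],[0,0,0.0003,0],[0,0,0.0002,0],[0,0,0,0]],
  ],
)

```text
t: 28.3
ee_pos: [0.6672, 0.0031, 0.0943]
orientation: [1.0, -0.024, 0.004, 0.0]
ft_force: [0.4, 0.6, 15.9]
grip_width: 0.0001
```

Request:
apply_moves(
  deltas=[
    [[0,0,0.0003,0],[0,0,0.0003,0],[0,0,0.0003,0],[0,0,0.0002,0],[0,0,0,0]],
  ],
)

```text
t: 28.92
ee_pos: [0.6673, 0.0032, 0.0934]
orientation: [1.0, -0.024, 0.004, 0.0]
ft_force: [0.1, 0.4, 16.7]
grip_width: 0.0007
```

Request:
apply_moves(
  deltas=[
    [[0,0,0.0003,0],[0,0,0.0003,0],[0,0,0.0002,0],[0,0,0.0002,0],[0,0,0,0]],
  ],
)

```text
t: 29.55
ee_pos: [0.6661, 0.0031, 0.0905]
orientation: [1.0, -0.024, 0.002, 0.0]
ft_force: [0.9, 0.1, 11.0]
grip_width: 0.0004
```

The push force fell from 16.7 N to 11.0 N while the tip dropped 2.9 mm for 1 mm commanded, which looks like the click. I'm backing off to check that the lid holds.

Request:
apply_moves(
  deltas=[
    [[0,0,-0.001,0],[0,0,-0.001,0],[0,0,-0.001,0],[0,0,-0.001,0],[0,0,-0.001,0]],
  ],
)

```text
t: 30.18
ee_pos: [0.6642, 0.0034, 0.0932]
orientation: [1.0, -0.024, -0.001, -0.0]
ft_force: [-0.4, 1.4, -0.2]
grip_width: 0.0005
```

Request:
apply_moves(
  deltas=[
    [[0,0,-0.003,0],[0,0,-0.008,0],[0,0,-0.015,0],[0,0,-0.02,0],[0,0,-0.02,0]],
  ],
)

```text
t: 30.8
ee_pos: [0.6649, 0.0033, 0.1617]
orientation: [1.0, -0.024, 0.001, 0.0]
ft_force: [0.4, 1.0, 0.0]
grip_width: 0.0005
```

```bash
python3 st.py;python3 - <<'E'
from ov2 import *
from ov import case_curves
im=ctrl.read_camera('scene');cv2.imwrite('pics/s15.png',im)
draw('scene',im,case_curves(.5945,.0065,-.046,.06),(220,160,200,190),3,'pics/s15o.png')
im=ctrl.read_camera('wrist');cv2.imwrite('pics/w15.png',im)
E
```

```text
u 0.1404 v 0.0002 z 0.1617 yaw -0.0472 t 30.8 F [0.4 1.  0. ]
```

View pics/s15o.png

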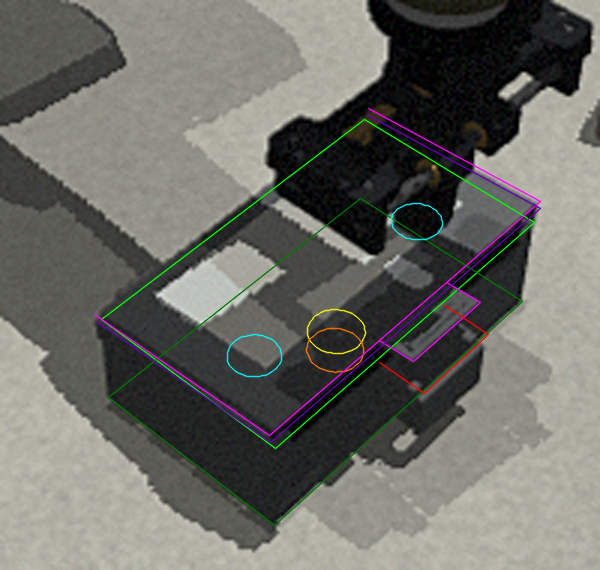

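View pics/w15.png

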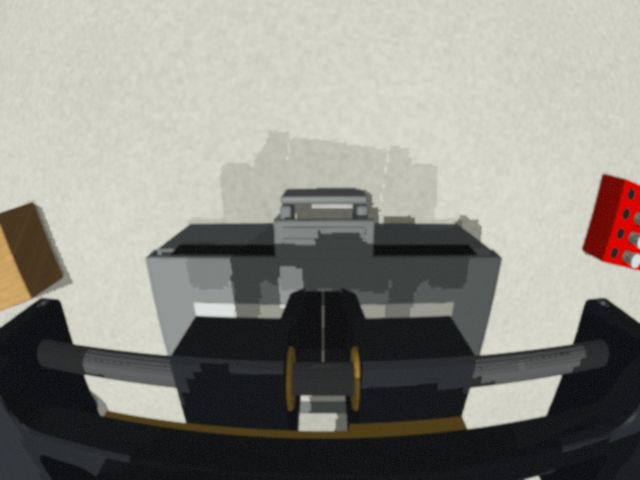

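Request:
apply_moves(
  deltas=[
    [[0,0,-0.03,0],[0,0,-0.03,0],[0,0,-0.03,0],[0,0,-0.02,0],[0,0,0,0]],
  ],
)

```text
t: 31.52
ee_pos: [0.6651, 0.0033, 0.2708]
orientation: [1.0, -0.024, 0.001, 0.0]
ft_force: [0.6, 0.3, -0.6]
grip_width: 0.0004
```

Request:
apply_moves(
  deltas=[
    [[0,0,0,0],[0,0,0,0],[0,0,0,0],[0,0,0,0],[0,0,0,0]],
  ],
)

```text
t: 32.15
ee_pos: [0.6648, 0.0033, 0.2697]
orientation: [1.0, -0.024, -0.0, -0.0]
ft_force: [-0.1, 0.3, 0.6]
grip_width: 0.0005
```

```bash
python3 st.py;python3 - <<'E'
from ov2 import *
from ov import case_curves
im=ctrl.read_camera('scene');cv2.imwrite('pics/s16.png',im)
g=(255*np.clip(im/255.*1.8,0,1)**.7).astype(np.uint8)
draw('scene',g,case_curves(.5945,.0065,-.046,.06)[-4:-1],(240,170,180,170),4,'pics/s16o.png')
draw('scene',g,case_curves(.5945,.0065,-.046,.16)[-4:-1],(240,170,180,170),4,'pics/s16p.png')
a=cv2.imread('pics/s16o.png');b=cv2.imread('pics/s16p.png');cv2.imwrite('pics/s16c.png',cv2.resize(np.hstack([a,b]),(800,378)))
E
```

```text
u 0.1403 v 0.0002 z 0.2697 yaw -0.0472 t 32.15 F [-0.1  0.3  0.6]
```

View pics/s16c.png

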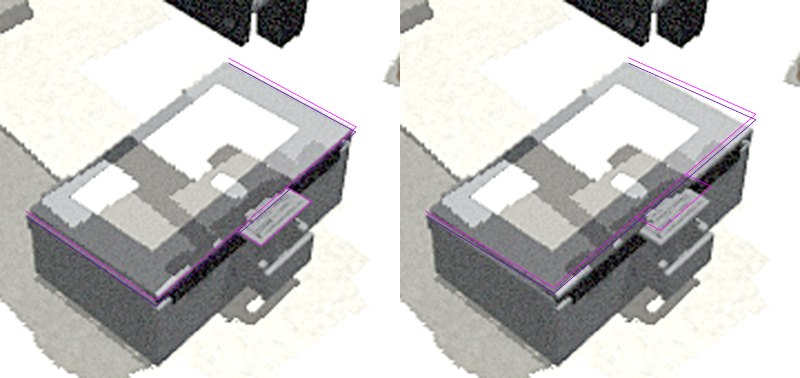

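View pics/s16.png

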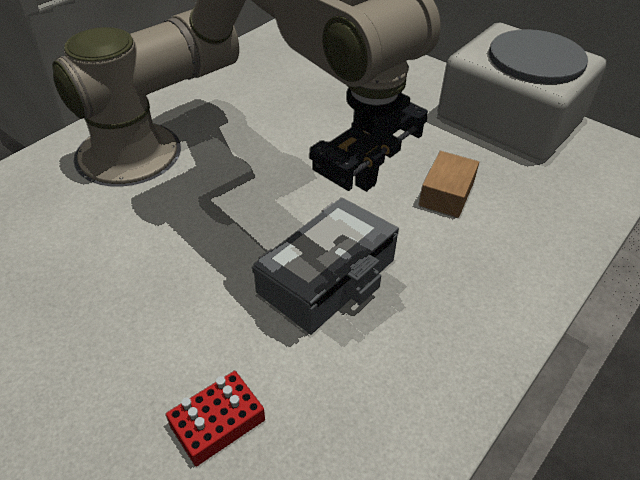

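The lid stays shut with the arm clear. Its tab sits at the 0.06 rad overlay and not the 0.16 one, and the rack and carton haven't moved. I'm handing in.

```bash
python3 -c "
from rig import ctrl
print(ctrl.close_job())"
```

```text
the job is handed in; nothing more can be done
None
```

The vial is standing in the middle well, and the lid is shut and staying shut by itself. I handed the job in at about 32 s of the 70 s limit.

- **Vial:** I squeezed it from two directions at right angles to centre it in the jaws, then lowered it into the well with no contact force showing. After release the wrist camera showed it upright, level with its two fixed neighbours and matching the well overlay. I could not see it again once the lid was shut.
- **Lid:** I swung it over from behind with the shut fingers and pressed the tab down slowly. The highest push I read was 16.7 N, measured at the end of each move. It then fell to 11.0 N as the tab dropped 2.9 mm, which I took as the click. With the arm lifted clear the lid stayed down, at about 0.06 rad by the overlay in the scene picture.
- **Bystanders:** The rack and carton stand where they were at the start. The gripper hid the bottle in the last picture, so I did not see it at the end. It looked unmoved in the pictures before that, and the arm never worked near it.
- **Disagreements:** The first estimates of the case position from the two fixed cameras differed by 3 to 4 mm. I settled it with close views from the wrist camera, which agreed within about 1 mm.

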